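Tip the flip-top bin of nuts into the orange drawer

TASK

Refill the empty orange drawer: pick up the red flip-top bin by its yellow handle, tip it nose-down over that drawer so that the clear lid swings open by its own weight and all four brass nuts spill in. Then stand the bin upright on its dark mat again, lid fallen shut, and let go. Leave the jar, the screwdriver and the carton where they are.

Things in the scene. Friction and masses are not known exactly. Their poses are not given: they have to be found in the camera images.
- bin: Loose red scuttle-shaped parts bin with clear flip lid, 0.2 to 0.35 kg. Origin: on the underside, mid-width. x to the nose (pouring end), z up. 82 mm wide (y), walls 4 mm. Side outline (x, z) mm: flat sole (-45, 0) to (25, 0); rear wall up to (-45, 108); front wall flared from (25, 0) to the lip (70, 54); mouth from the lip up to (-45, 108). Slick inside, friction about 0.3
- bin_grip (a point): Middle of the bin's yellow handle, at (-69, 0, 94) mm in the bin's frame, same axes. The handle is a straight bar of 18 x 18 mm section, friction about 0.6, leaving the rear wall at (-45, 0, 70) backwards and up at 45 degrees, 50 mm long; this point is 34 mm along it. Its flat sides face +y and -y: pinch it across y
- bin_lip (a point): Middle of the pouring lip at the nose, at (70, 0, 54) mm in the bin's frame, same axes. The nuts slide out and the lid hangs open once the nose is pitched down some 75 degrees; 85 to 100 is sure. At 90 the hanging lid reaches 15 mm below the lip and the nuts land 20 to 80 mm ahead of it (the way the mouth faces)
- bin_lid (a joint): Clear flip lid, 30 g, 131 x 82 x 3 mm with a small black tab, hinged freely on the top edge of the rear wall, at (-45, 0, 108) mm in the bin's frame. rad: 0 shut, grows as it opens, stops at 1.4. No latch or spring: it falls shut when the bin is upright and open when it is tipped
- mat: Fixed dark rubber mat, 160 x 160 x 3 mm, on which the bin stands. Origin: centre of its underside, on the table.
- drawer_orange: Fixed orange open drawer, empty: the one to fill. Outside 180 (x) x 150 (y) x 65 (z) mm, walls and floor 4 mm. Origin: centre of its underside, on the table. Front plate on -x (outer face 94 mm from the centre), its pull tab reaches 106 mm
- drawer_blue: Fixed blue open drawer of the same size and origin, with white stock in it. Not to be filled. The two drawers may stand in either order.
- jar: Bystander: loose jar with black cap, 60 mm across, 85 mm high. Origin: centre of its underside.
- screwdriver: Bystander: loose screwdriver lying on the table, 180 mm long along its x. Origin: under its middle.
- carton: Bystander: loose cardboard carton 70 x 100 x 50 mm. Origin: centre of its underside.
- nut0: Brass hex nut 1 of 4, 24 mm across flats, 13 mm thick, about 33 g, loose inside the bin. Origin: centre of one flat face.
- nut1: Brass hex nut 2 of 4, 24 mm across flats, 13 mm thick, about 33 g, loose inside the bin. Origin: centre of one flat face.
- nut2: Brass hex nut 3 of 4, 24 mm across flats, 13 mm thick, about 33 g, loose inside the bin. Origin: centre of one flat face.
- nut3: Brass hex nut 4 of 4, 24 mm across flats, 13 mm thick, about 33 g, loose inside the bin. Origin: centre of one flat face.
Mind the look-alikes: they are no part of the job. What is shaped like the bin but green is not meant.

How it is judged:
By the outcome, as a careful person would: the job done as asked, in the order asked, and still so for the second after the job is handed in, with the robot touching nothing.
It also fails if it takes over 72 s, if anything falls off the work surface, if the arm or the gripper's body presses on something with over 40 N, if the wrist force passes 120 N, or if a joint passes its speed limit or range.

ROBOT

A 7-joint arm with a two-finger parallel gripper is mounted at the origin on the work surface. World frame = base frame: x ahead of the robot, y to its left, z up, the work surface at z = 0. Lengths are in m, angles in rad, forces in N, time in s.
With the tool pointing down it reaches from about 0.4 to 0.875 m from the base axis. Payload 19.3 kg.
Tool frame: the origin (TCP) lies midway between the tips of the shut fingers; the grasp point (between the pads) lies 19 mm behind it (bot.tcp_to_grasp is the distance from the TCP to the grasp point, in m); z points along the fingers, y is the direction in which the jaws open and shut (so a half turn about z gives the same grasp; the last joint's range is limited). The gripper opens to 85 mm and grips with 20 to 120 N. Pads are 22 mm wide; open, the fingers measure 114 mm over their backs; the gripper's body (76 mm by 85 mm) begins 54 mm behind the grasp point. The pads swing forward as they close: fully open they stand 13 mm farther back than shut.
Start: joints at [-1.377, 0.521, -0.036, 1.599, 0.021, 1.021, -0.113], TCP at [0.163, 0.603, 0.199] pointing down, gripper open.
Joint ranges: [-2.91, 2.91], [-0.3, 2.13], [-1.5, 1.42], [0.17, 2.43], [-1.26, 4.41], [0.16, 1.93], [-2.52, 2.52]. Speed limits (rad/s): [1.89, 1.89, 2.39, 2.39, 3.01, 3.01, 3.01].

INTERFACE

Orientations are given as [roll, pitch, yaw] about the fixed x, y, z axes, in that order (R = Rz(yaw) Ry(pitch) Rx(roll)).
In Python, from workcell import bot gives the robot as it stands. The module is installed in compiled form; this text tells all that it offers.
- The arm moves only by the tool drive_tool, never from a script. Its argument "series" is a list of rows, each a list of 5 numbers: the opening in per cent of the stroke, from 0 (shut) to 100 (fully open), then the shift along the world's x, y, z in m, then the turn about the world's z in rad. A call has 1 to 12 rows; each row shifts and turns the pose as measured when the row begins; what a row does not reach is not made up. A row lasts 1/10 s, in which the tool goes at most 50 mm and 8.59 degrees, less where a joint would pass 70% of its speed; a pose out of reach is approached as far as the arm can. A call with a gripper value outside its range is refused whole. The fingers move at their own pace and stop on an object; "newtons" is the grip in N (left out, the last holds). Time passes only in rows, so rows that do not move let the fingers close. It gives the time, the measured TCP pose, the force and the opening at its end, in the units of the state.
- bot.observe(): the state, without advancing time (a new reading comes with each control period).
- bot.grab_frame(name): name is "scene" or "top" or "wrist"; returns the picture (400x640x3 uint8, red, green, blue); there is no depth.
- bot.camera_info(name): a dict with "fx", "fy", "cx", "cy" (pixels), "cam_to_world" (4x4, takes a point from camera to world coordinates). Camera axes: x right, y down, z forward; pixel columns grow to the right and rows downward; lengths in m; the calibration is good to about 2 mm. The wrist camera is an equidistant fisheye: a pixel r from the principal point sees the ray r / f radians off the axis. A picture is of the moment at which its call begins: read the wrist's pose just before it. camera_info takes no time and is no camera call; for the wrist camera it gives the pose at the moment of the call.
- bot.job_done(): hands the job in, once; it reports no verdict.
Trained networks look in the newest picture that a camera, given by its name, has taken for a name from the list of things; names that differ only in an ending like _2 or _b are one class to them, and where a whole thing is asked for, a point or a joint stands for the part that bears it (a point fixed in the world has none). Each returns a list of dicts, best first, with "conf" (0 to 1); they miss things now and then, are a little off and sometimes report something else, mostly with a low value. They report only what shows in the picture. A call takes as long as a camera call. They do not tell look-alikes from the thing itself.
- bot.masks_of(camera, target): "mask" (400x640 bool, what is visible of it) and "point" ([column, row] in pixels, amid what is visible of it).
The state is a dict: "clock": time; "qpos": joint angles; "qd": joint speeds; "joint_efforts": joint torques, N m; "position": TCP position; "tool_rot": TCP orientation; "force": force on the tool from outside, world axes, zero at the start; "moment": the same for the moment, N m; "grip_width": finger opening in m.
Only numpy, scipy, OpenCV 4.12 (cv2) and the standard library are available. Lean on these libraries where they do the work, as an engineer would, in place of code of your own. Each camera call takes 0.05 s, during which the arm holds its last target.

## Working session

There is one attempt and no reset: what is moved stays moved. The work goes in short steps, Python scripts to look and compute and a tool call to move; the robot and the scene stay as the last step left them, time stands still between calls to the robot, and variables do not carry over. Pictures are saved under pics/ and viewed, and the job is handed in when it is done.

Besides the shell and the picture viewer there is one more tool, called after ">>>" as a command line: name --pt "numbers of a row" for each row, then --argument value for the rest. drive_tool: Moves the arm, as the interface text tells. Its arguments: {"type":"object","properties":{"series":{"type":"array","items":{"type":"array","items":{"type":"number"}}},"newtons":{"type":"number"}},"required":["series"]}

```bash
mkdir -p pics; python3 - <<'E'
from workcell import bot
import cv2,numpy as np
print(bot.observe(), bot.tcp_to_grasp)
for n in("scene","top","wrist"):
    im=bot.grab_frame(n); cv2.imwrite(f"pics/{n}0.png",im[:,:,::-1])
    ci=bot.camera_info(n);print(n,ci["fx"],ci["fy"],ci["cx"],ci["cy"]);print(np.round(ci["cam_to_world"],4))
    if n!="wrist":
        for t in["bin","bin_grip","bin_lip","mat","drawer_orange","drawer_blue","jar","screwdriver","carton"]:
            print(t,[(round(d["conf"],2),[int(v) for v in d["point"]],int(d["mask"].sum())) for d in bot.masks_of(n,t)])
E
```

```text
{'clock': 0.0, 'qpos': array([-1.377165  ,  0.52202743, -0.03631057,  1.59999751,  0.0211942 ,
        1.02106767, -0.11279847]), 'qd': array([ 1.49513423e-03, -5.32996309e-04, -1.08640974e-03,  1.09229184e-03,
       -8.22243371e-04, -4.05436360e-04,  7.60033473e-05]), 'joint_efforts': array([ 1.04521099e-03, -9.27092743e+01,  1.98041797e+00, -3.69925117e+01,
        1.79121463e-02,  8.28465389e-03, -2.36187952e-05]), 'position': array([0.16293895, 0.60301237, 0.19822132]), 'tool_rot': array([-3.14048044e+00,  8.17092566e-05,  2.87773512e+00]), 'force': array([-0.67035108, -0.33443515,  1.03710413]), 'moment': array([-0.00178899,  0.00065012,  0.00344171]), 'grip_width': 0.08554574251981557} 0.0187
scene 426.1378136186774 426.1378136186774 312.89575337057386 205.60912472085488
[[-7.4500e-02  7.7110e-01 -6.3230e-01  1.0602e+00]
 [ 9.9720e-01  5.7500e-02 -4.7400e-02  4.9700e-02]
 [-2.0000e-04 -6.3410e-01 -7.7330e-01  8.2500e-01]
 [ 0.0000e+00  0.0000e+00  0.0000e+00  1.0000e+00]]
bin [(0.93, [430, 153], 2242), (0.78, [404, 216], 3011)]
bin_grip [(0.58, [434, 152], 2151), (0.57, [403, 
[... 688 characters left out ...]
91, 308], 2599), (0.68, [227, 217], 2155)]
bin_grip [(0.73, [232, 211], 2149), (0.66, [194, 312], 2447)]
bin_lip [(0.8, [188, 313], 2649), (0.56, [230, 213], 2095)]
mat [(0.69, [246, 199], 2241), (0.32, [400, 109], 1435)]
drawer_orange [(0.73, [427, 182], 5343)]
drawer_blue [(0.69, [335, 206], 5054)]
jar [(0.83, [226, 104], 657)]
screwdriver [(0.88, [343, 108], 354), (0.48, [231, 212], 2175)]
carton [(0.92, [399, 109], 1377)]
wrist 309.70691628693146 309.70691628693146 314.59457367551227 200.62010427419824
[[ 2.614e-01  9.227e-01  2.834e-01  9.080e-02]
 [ 9.652e-01 -2.498e-01 -7.700e-02  6.234e-01]
 [-3.000e-04  2.937e-01 -9.559e-01  3.716e-01]
 [ 0.000e+00  0.000e+00  0.000e+00  1.000e+00]]
```

View pics/scene0.png

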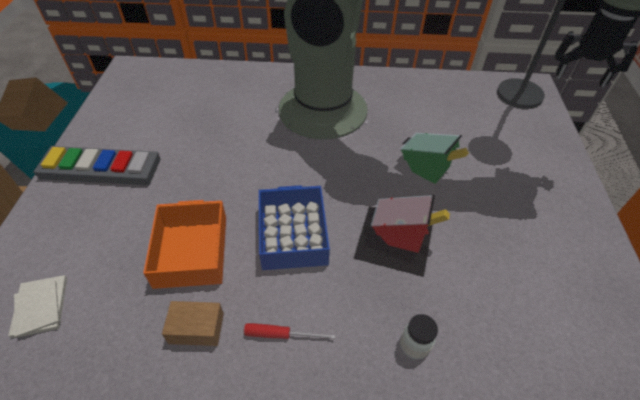

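View pics/top0.png

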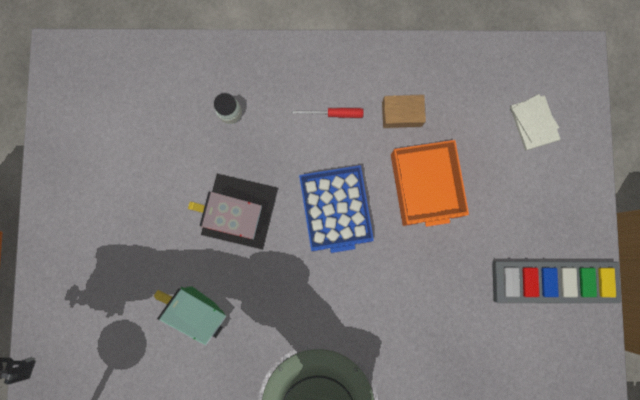

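View pics/wrist0.png

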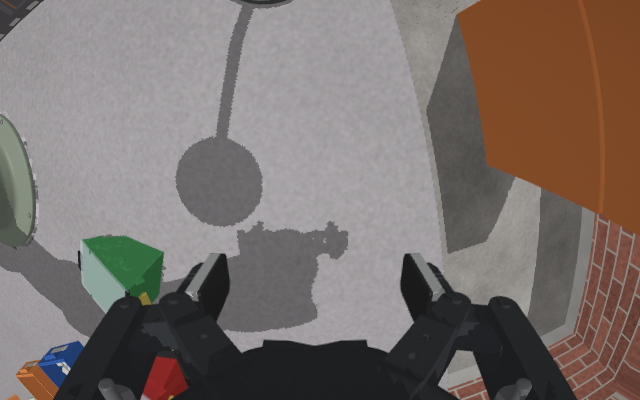

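```bash
cat > h.py <<'E'
from workcell import bot
import cv2,numpy as np
from scipy.optimize import minimize
def proj(n,P,ci=None):
    ci=ci or bot.camera_info(n);T=np.linalg.inv(ci["cam_to_world"])
    p=np.asarray(P,float)@T[:3,:3].T+T[:3,3]
    return np.stack([ci["fx"]*p[:,0]/p[:,2]+ci["cx"],ci["fy"]*p[:,1]/p[:,2]+ci["cy"]],1)
def ray(n,uv,z):
    ci=bot.camera_info(n);M=ci["cam_to_world"]
    d=M[:3,:3]@np.array([(uv[0]-ci["cx"])/ci["fx"],(uv[1]-ci["cy"])/ci["fy"],1.])
    return M[:3,3]+d*(z-M[2,3])/d[2]
def W(P,x,y,yaw,z0=0):
    c,s=np.cos(yaw),np.sin(yaw);P=np.asarray(P,float)
    return np.stack([x+c*P[:,0]-s*P[:,1],y+s*P[:,0]+c*P[:,1],z0+P[:,2]],1)
w=.041
BODY=[(x,y,z) for x,z in((-.045,0),(.025,0),(.07,.054),(-.045,.108),(-.045,.111),(.0735,.0555)) for y in(-w,w)]
a=np.sqrt(.5)
h=[];
for l in(0,.05):
    for o in(-.009,.009):
        for y in(-.009,.009): h.append((-.045-a*l-a*o,y,.07+a*l-a*o))
HAND=h
def hullmask(n,P,S=4):
    m=np.zeros((400*S,640*S),np.uint8)
    q=cv2.convexHull((proj(n,P)*S+S/2).astype(np.float32).astype(np.int32));cv2.fillConvexPoly(m,q,1)
    return m
def up(m,S=4): return cv2.resize(m.astype(np.uint8),None,fx=S,fy=S,interpolation=cv2.INTER_NEAREST)
def fit(parts,masks,x0,z0):
    ms={n:up(m) for n,m in masks.items()}
    def cost(p):
        c=0
        for n,m in ms.items():
            r=np.zeros_like(m)
            for P in parts: r|=hullmask(n,W(P,p[0],p[1],p[2],z0))
            c+=1-(r&m).sum()/max(1,(r|m).sum())
        return c
    s=minimize(cost,x0,method="Nelder-Mead",options=dict(initial_simplex=np.array([x0]+[np.add(x0,d) for d in((.015,0,0),(0,.015,0),(0,0,.12))]),xatol=2e-4,fatol=1e-4,maxiter=150))
    return s.x,s.fun
E
python3 - <<'E'
from h import *
g=lambda n:cv2.imread(f"pics/{n}0.png")
mk={};md={};mm={}
for n in("scene","top"):
    bot.grab_frame(n)
    ds=bot.masks_of(n,"bin"); ref={"scene":(404,216),"top":(230,213)}[n]
    d=min(ds,key=lambda d:np.hypot(*np.subtract(d["point"],ref)));m=d["mask"]
    hsv=cv2.cvtColor(g(n),cv2.COLOR_BGR2HSV)
    yel=(hsv[...,0]>18)&(hsv[...,0]<34)&(hsv[...,1]>130)
    X,Y=np.meshgrid(np.arange(640),np.arange(400));yel&=np.hypot(X-ref[0],Y-ref[1])<60
    print(n,m.sum(),"yellow",yel.sum(),X[yel].mean(),Y[yel].mean(), "in mask",(m&yel).sum())
    # triangulate-ish
    mk[n]=m|yel
    ds=bot.masks_of(n,"drawer_orange");md[n]=ds[0]["mask"]
    print(ds[0]["point"])
print("handle top", ray("top",(196,207),.1))
print(fit([BODY,HAND],mk,[.40,.22,-1.7],.003))
for x0 in([.40,.22,-1.5],):
    r,f=fit([BODY,HAND],mk,x0,.003);print(r,f)
D=[(x,y,z) for x in(-.094,.09) for y in(-.075,.075) for z in(0,.065)]
print(ray("top",(430,182),.03))
d,fd=fit([D],md,[.42,-.27,0.1],0);print(d,fd)
for n in("scene","top"):
    im=g(n)
    for P,p,z in((BODY,r,.003),(HAND,r,.003),(D,d,0)):
        q=cv2.convexHull(proj(n,W(P,*p,z)).astype(np.float32).round().astype(np.int32))
        cv2.polylines(im,[q],True,(255,255,0),1)
    cv2.imwrite(f"pics/fit_{n}.png",im[90:310] if n=="top" else im)
E
```

```text
scene 2950 yellow 170 439.1058823529412 216.3235294117647 in mask 170
[187.1, 244.6]
top 2179 yellow 106 196.0566037735849 206.68867924528303 in mask 104
[427.0, 181.0]
handle top [0.47192431 0.2822456  0.1       ]
(array([ 0.45825071,  0.214946  , -1.79296453]), np.float64(0.11009196621265338))
[ 0.45836858  0.21500012 -1.79356709] 0.11065540065099466
[ 0.54171279 -0.27532997  0.03      ]
[ 0.5417796  -0.27185869 -1.17053098] 0.505441318088368
```

```bash
python3 - <<'E'
from h import *
g=lambda n:cv2.imread(f"pics/{n}0.png")
r=[.4583,.215,-1.793]
md={n:None for n in("scene","top")}
out={}
for name in("drawer_orange","drawer_blue"):
    for n in md:
        bot.grab_frame(n); md[n]=bot.masks_of(n,name)[0]["mask"]
    D=[(x,y,z) for x in(-.094,.09) for y in(-.075,.075) for z in(0,.065)]
    T=[(x,y,z) for x in(-.106,-.09) for y in(-.02,.02) for z in(.035,.045)]
    out[name],f=fit([D],md,[.54,-.27,.1] if "or" in name else [.49,-.045,.1],0);print(name,out[name],f)
for n in("scene","top"):
    im=g(n)
    for P,p,z in((BODY,r,.003),(HAND,r,.003),(D,out["drawer_orange"],0),(D,out["drawer_blue"],0)):
        q=cv2.convexHull(proj(n,W(P,*p,z)).astype(np.float32).round().astype(np.int32))
        cv2.polylines(im,[q],True,(255,255,0),1)
    cv2.imwrite(f"pics/fit_{n}.png",cv2.resize(im[90:310,130:530],None,fx=2,fy=2))
gp=W([(-.069,0,.094)],*r,.003);print(gp)
E
```

```text
Traceback (most recent call last):
IndexError: list index out of range
```

View pics/fit_top.png

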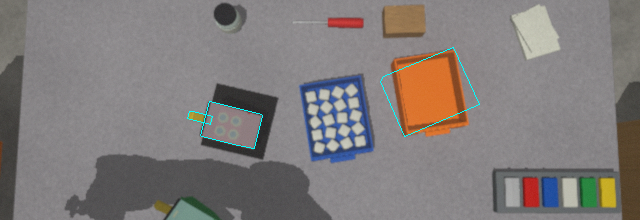

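View pics/fit_scene.png

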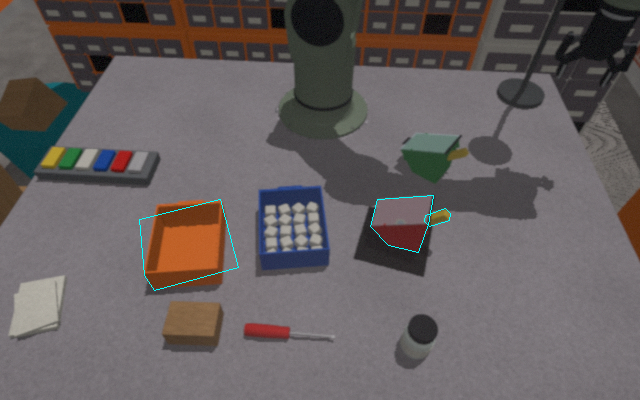

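```bash
python3 - <<'E'
from h import *
g=lambda n:cv2.imread(f"pics/{n}0.png")
out={}
D=[(x,y,z) for x in(-.094,.09) for y in(-.075,.075) for z in(0,.065)]
M=[(x,y,.003) for x in(-.08,.08) for y in(-.08,.08)]
for name,x0,c in(("or",[.54,-.27,.1],{"top":(430,182),"scene":(187,244)}),("bl",[.49,-.045,.1],{"top":(336,206),"scene":(292,227)})):
    md={}
    for n in("scene","top"):
        hsv=cv2.cvtColor(g(n),cv2.COLOR_BGR2HSV);H,S=hsv[...,0],hsv[...,1]
        m=((H>3)&(H<18)&(S>180)) if name=="or" else ((H>105)&(H<125)&(S>120))
        X,Y=np.meshgrid(np.arange(640),np.arange(400));m&=np.hypot(X-c[n][0],Y-c[n][1])<62
        m=cv2.morphologyEx(m.astype(np.uint8),cv2.MORPH_OPEN,np.ones((3,3)))
        cs,_=cv2.findContours(m,0,2);k=max(cs,key=cv2.contourArea);z=np.zeros_like(m);cv2.fillPoly(z,[k],1);md[n]=z
    out[name],f=fit([D],md,x0,0);print(name,out[name],f)
r=[.4583,.215,-1.793]
for n in("scene","top"):
    im=g(n)
    for P,p,z in((D,out["or"],0),(D,out["bl"],0),(M,[.467,.182,-1.793],0)):
        q=cv2.convexHull(proj(n,W(P,*p,z)).astype(np.float32).round().astype(np.int32))
        cv2.polylines(im,[q],True,(255,255,0),1)
    cv2.imwrite(f"pics/fitb_{n}.png",cv2.resize(im[90:310,130:530],None,fx=2,fy=2))
print(W([(-.069,0,.094)],*r,.003))
for uv in((218,174),(278,187),(264,249)):print(ray("top",uv,.003))
E
```

```text
or [ 0.53922453 -0.27195627  0.17545372] 0.22481191177935955
bl [ 0.47581806 -0.04225621  0.16539289] 1.460177562315919
[[0.4735062  0.28230358 0.097     ]]
[0.56523806 0.25253567 0.003     ]
[0.5324502  0.10118737 0.003     ]
[0.37722785 0.13436671 0.003     ]
```

View pics/fitb_top.png

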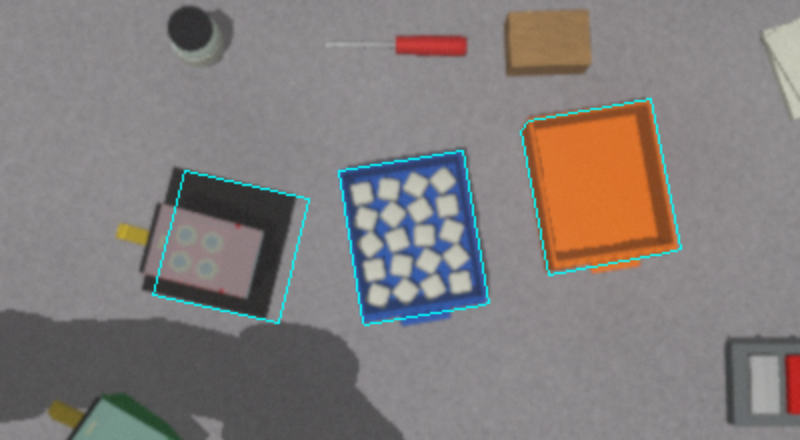

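>>> drive_tool --pt "100 0.031 -0.032 0 -0.14" --pt "100 0.031 -0.032 0 -0.14" --pt "100 0.031 -0.032 0 -0.14" --pt "100 0.031 -0.032 0 -0.14" --pt "100 0.031 -0.032 0 -0.14" --pt "100 0.031 -0.032 0 -0.14" --pt "100 0.031 -0.032 0 -0.14" --pt "100 0.031 -0.032 0 -0.14" --pt "100 0.031 -0.032 0 -0.14" --pt "100 0.031 -0.032 0 -0.14" --pt "100 0 0 0 -0.1" --pt "100 0 0 0 0" --newtons 60

```text
clock: 2.65
position: [0.4813, 0.2688, 0.2002]
tool_rot: [3.136, -0.006, 1.318]
force: [-0.3, 0.4, -0.5]
grip_width: 0.0855
```

>>> drive_tool --pt "100 -0.008 0.0135 -0.02 0.031" --pt "100 0 0 -0.02 0"

```text
clock: 2.85
position: [0.474, 0.284, 0.1615]
tool_rot: [3.133, -0.009, 1.357]
force: [-0.3, 0.8, -0.3]
grip_width: 0.0856
```

```bash
python3 - <<'E'
from h import *
for n in("wrist","top"):
    im=bot.grab_frame(n);cv2.imwrite(f"pics/{n}1.png",im[:,:,::-1])
s=bot.observe();print(s["position"],s["tool_rot"])
E
```

```text
[0.47368116 0.28183348 0.16020209] [ 3.13505729 -0.00569022  1.35422184]
```

View pics/wrist1.png

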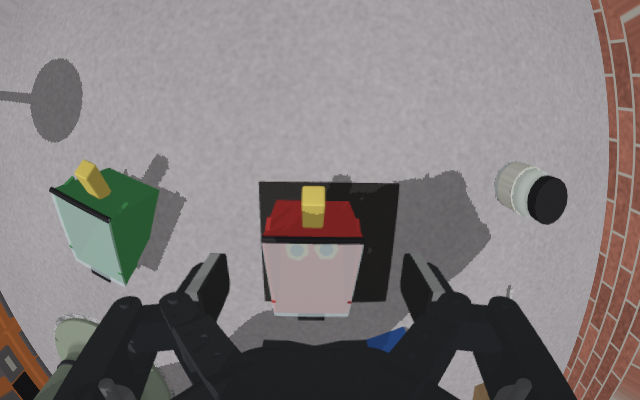

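>>> drive_tool --pt "100 0 0.0005 -0.03 -0.005" --pt "100 0 0 -0.03 0" --pt "100 0 0 -0.017 0" --pt "100 0 0 0 0"

```text
clock: 3.35
position: [0.4741, 0.2848, 0.0844]
tool_rot: [3.133, -0.009, 1.36]
force: [0.5, -0.9, -0.2]
grip_width: 0.0852
```

>>> drive_tool --pt "100 -0.001 -0.002 -0.002 -0.01" --pt "10 0 0 0 0" --pt "0 0 0 0 0" --pt "0 0 0 0 0" --pt "0 0 0 0 0" --pt "0 0 0 0 0" --pt "0 0 0 0 0" --newtons 60

```text
clock: 4.05
position: [0.4748, 0.2845, 0.0874]
tool_rot: [3.13, -0.014, 1.352]
force: [0.8, 0.6, 0.7]
grip_width: -0.0001
```

```bash
python3 - <<'E'
from h import *
for n in("wrist",):
    im=bot.grab_frame(n);cv2.imwrite(f"pics/{n}2.png",im[:,:,::-1])
s=bot.observe();print(s["position"],s["tool_rot"],s["grip_width"],s["force"])
E
```

```text
[0.4747413  0.28450064 0.08738506] [ 3.13022811 -0.01390142  1.35235141] -0.00018859907189200842 [0.05115828 0.00977954 0.64761285]
```

View pics/wrist2.png

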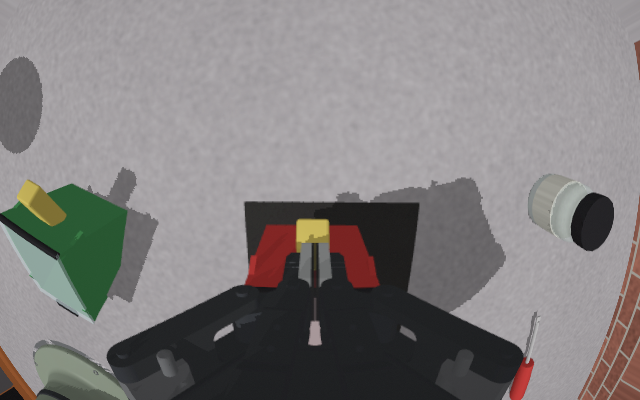

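```bash
cat >> h.py <<'E'
def projw(P,ci=None):
    ci=ci or bot.camera_info("wrist");T=np.linalg.inv(ci["cam_to_world"])
    p=np.asarray(P,float)@T[:3,:3].T+T[:3,3]
    r=np.hypot(p[:,0],p[:,1]);th=np.arctan2(r,p[:,2])
    return np.stack([ci["fx"]*th*p[:,0]/r+ci["cx"],ci["fy"]*th*p[:,1]/r+ci["cy"]],1)
def binfit(n,x0,zoff=.003):
    pass
E
python3 - <<'E'
from h import *
s=bot.observe();p=s["position"]
print("tcp",projw([p]))
r=[.4583,.215,-1.793]
names=dict(grip=(-.069,0,.094),tipTop=(-.0804-.0064,0,.1054+.0064+.0),endtopback=(-.045-.0354+.0064,0,.1054+.0064),rearTopL=(-.045,.041,.108),rearTopR=(-.045,-.041,.108),heelL=(-.045,.041,0),heelR=(-.045,-.041,0))
for k,v in names.items(): print(k,W([v],*r,.003).round(4),projw(W([v],*r,.003)))
im=cv2.imread("pics/wrist2.png")
for q in projw(W(BODY+HAND,*r,.003)): cv2.circle(im,tuple(int(round(t)) for t in q),2,(255,255,0),-1)
q=projw([p])[0];cv2.circle(im,tuple(int(round(t)) for t in q),3,(255,0,255),-1)
cv2.imwrite("pics/w2p.png",cv2.resize(im[180:340,200:440],None,fx=3,fy=3))
im=bot.grab_frame("top");cv2.imwrite("pics/top2.png",cv2.resize(im[130:270,150:320,::-1],None,fx=4,fy=4))
im=bot.grab_frame("scene");cv2.imwrite("pics/sc2.png",cv2.resize(im[130:270,340:510,::-1],None,fx=4,fy=4))
E
```

```text
tcp [[314.50470996 235.72647412]]
grip [[0.4735 0.2823 0.097 ]] [[313.41735741 245.94050685]]
tipTop [[0.4774 0.2997 0.1148]] [[313.70566976 228.78859949]]
endtopback [[0.4746 0.2872 0.1148]] [[313.65822101 251.48669777]]
rearTopL [[0.5082 0.2499 0.111 ]] [[383.71680542 291.90780553]]
rearTopR [[0.4282 0.2679 0.111 ]] [[243.11455644 292.23588362]]
heelL [[0.5082 0.2499 0.003 ]] [[358.25057474 226.07154265]]
heelR [[0.4282 0.2679 0.003 ]] [[267.04895328 226.11994555]]
```

View pics/w2p.png

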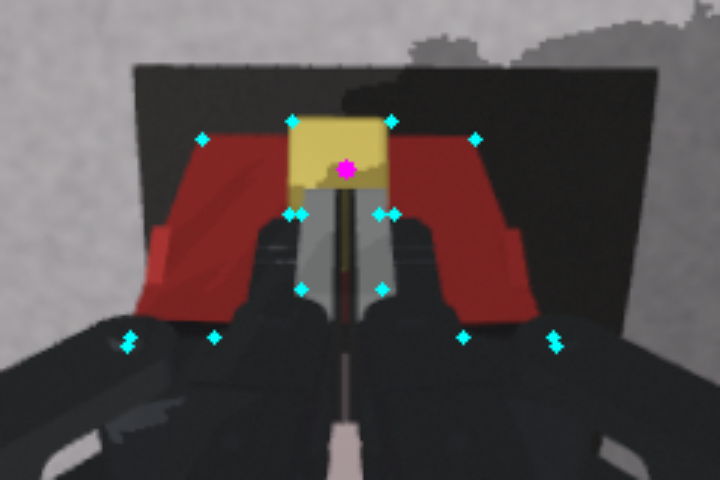

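View pics/sc2.png

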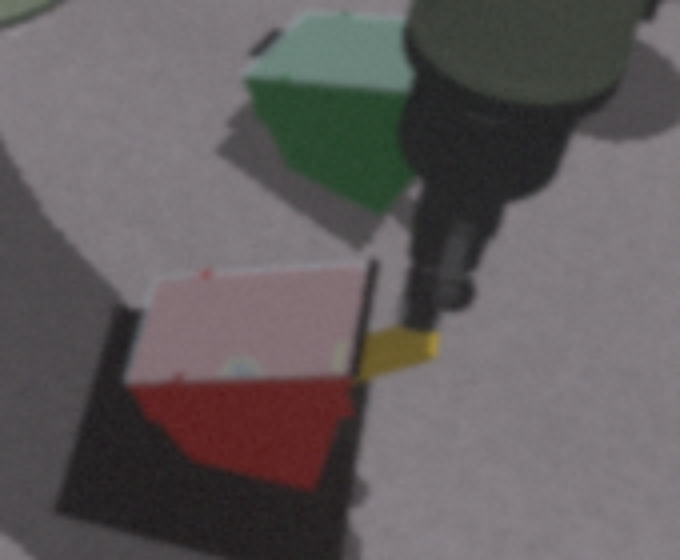

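```bash
python3 - <<'E'
from h import *
s=bot.observe();p=s["position"];print(s["position"],s["grip_width"],s["qpos"])
for dz in(0,.01,.02,.03): print(dz,proj("scene",[p+[0,0,dz]]).round(1),projw([p+[0,0,dz]]).round(1),proj("top",[p+[0,0,dz]]).round(1))
print("ray for scene tip at z .115",ray("scene",(445,212.5),.115),ray("scene",(445,212.5),.09))
T=np.linalg.inv(bot.camera_info("wrist")["cam_to_world"]);print("tcp in cam now",T[:3,:3]@p+T[:3,3])
M=np.array([[2.614e-01,9.227e-01,2.834e-01,.0908],[.9652,-.2498,-.077,.6234],[-3e-4,.2937,-.9559,.3716]])
print("start",M[:,:3].T@(np.array([.16294,.60301,.19822])-M[:,3]))
E
```

```text
[0.47469434 0.2844134  0.08725682] 0.00040902239006319625 [-0.89024163  0.57767543  0.33889975  1.91659124 -0.29562644  0.67734278
 -0.5919738 ]
0 [[440.2 219.2]] [[314.5 235.8]] [[196.4 206.4]]
0.01 [[441.3 216.4]] [[314.7 242.5]] [[195.4 205.9]]
0.02 [[442.4 213.5]] [[314.9 249.9]] [[194.3 205.5]]
0.03 [[443.5 210.6]] [[315.1 258.2]] [[193.3 205. ]]
ray for scene tip at z .115 [0.47772724 0.28773526 0.115     ] [0.45721492 0.29611545 0.09      ]
tcp in cam now [-3.24938065e-05  2.13578468e-02  1.87412196e-01]
start [-0.00077102  0.02073529  0.18774845]
```

View pics/top2.png

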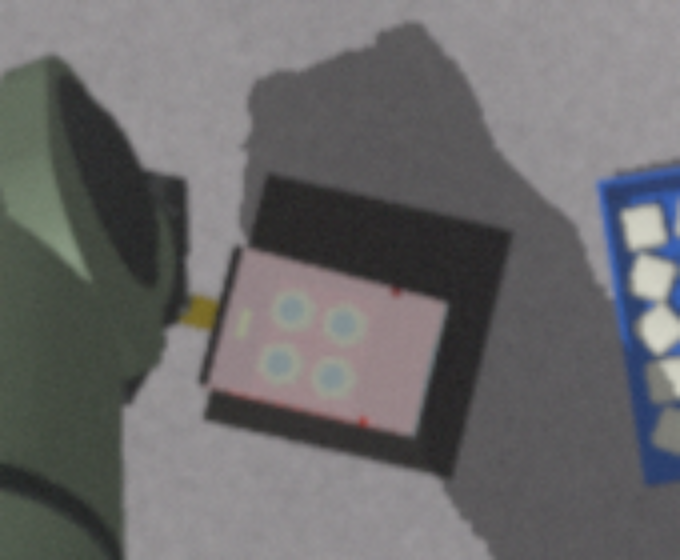

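```bash
python3 - <<'E'
from h import *
from scipy.spatial.transform import Rotation as R
s=bot.observe();p=s["position"];r=R.from_euler("xyz",s["tool_rot"]).as_matrix()
def t(P): return projw(np.asarray(P)@r.T+p).round(1).tolist()
for z in(0,-.013,-.026,-.04): print(z,"open",t([(x,.0428*sg,z) for x in(.011,-.011) for sg in(1,-1)]),"shut",t([(.011,0,z),(-.011,0,z)]))
E
python3 -c "
import cv2
a=cv2.imread('pics/wrist1.png');cv2.imwrite('pics/w1c.png',cv2.resize(a[220:340,160:480],None,fx=2.5,fy=2.5))"
```

```text
0 open [[385.2, 218.5], [243.9, 218.5], [382.4, 251.1], [246.8, 251.1]] shut [[314.5, 218.8], [314.6, 251.9]]
-0.013 open [[390.0, 226.5], [239.1, 226.5], [386.6, 260.8], [242.5, 260.7]] shut [[314.5, 227.0], [314.5, 261.8]]
-0.026 open [[395.4, 235.6], [233.6, 235.6], [391.4, 271.7], [237.6, 271.6]] shut [[314.5, 236.5], [314.5, 273.1]]
-0.04 open [[402.2, 247.0], [226.8, 247.0], [397.2, 285.0], [231.8, 285.0]] shut [[314.4, 248.3], [314.4, 287.0]]
```

View pics/w1c.png

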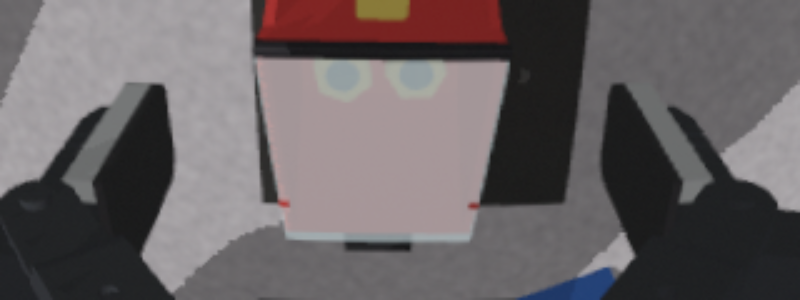

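>>> drive_tool --pt "100 0 0 0.005 0" --pt "100 0 0 0 0" --pt "100 0 0 0 0" --pt "100 0 0 0 0" --pt "100 0 -0.001 -0.013 0" --pt "100 0 -0.001 -0.013 0" --pt "100 0 0 -0.006 0" --pt "100 0 0 0 0"

```text
clock: 5.0
position: [0.4742, 0.2819, 0.0572]
tool_rot: [3.131, -0.013, 1.352]
force: [0.5, -0.7, 0.0]
grip_width: 0.0853
```

```bash
python3 - <<'E'
from h import *
for n in("wrist",):
    im=bot.grab_frame(n);cv2.imwrite(f"pics/{n}3.png",im[:,:,::-1])
im=bot.grab_frame("scene");cv2.imwrite("pics/sc3.png",cv2.resize(im[130:270,340:510,::-1],None,fx=4,fy=4))
s=bot.observe();print(s["position"],s["tool_rot"],s["grip_width"],s["force"])
E
```

```text
[0.47455107 0.2821154  0.05815462] [ 3.13043352 -0.01348932  1.35232536] 0.08528568384513122 [0.22809084 0.59405127 0.21153211]
```

View pics/wrist3.png

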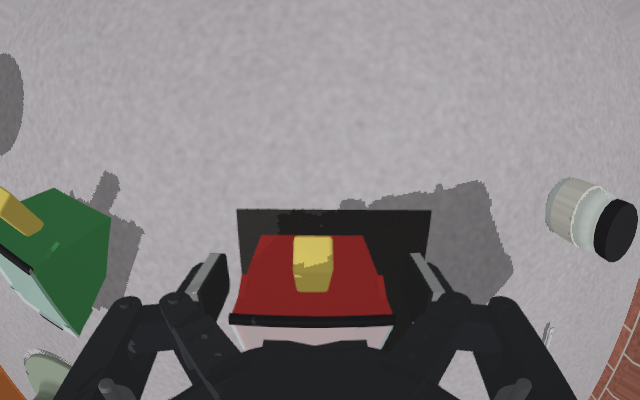

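View pics/sc3.png

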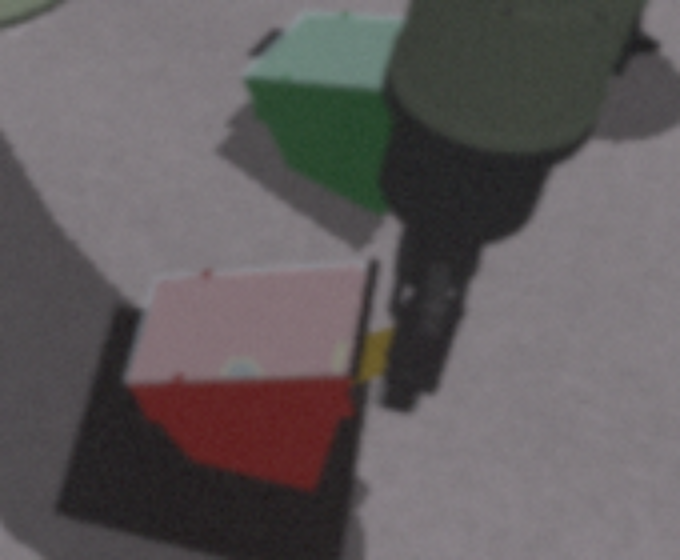

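```bash
python3 - <<'E'
from h import *
for z in(.06,.07,.08,.09,.1): print(z,ray("scene",(440,230),z).round(3))
for g in((-.069,0,.094),(-.0804,0,.1054),(-.055,0,.08)): print(projw(W([g],.4583,.215,-1.793,.003)).round(1))
E
```

```text
0.06 [0.484 0.289 0.06 ]
0.07 [0.491 0.286 0.07 ]
0.08 [0.499 0.283 0.08 ]
0.09 [0.506 0.28  0.09 ]
0.1 [0.514 0.277 0.1  ]
[[313.1 266.4]]
[[313.3 256.1]]
[[313.  276.4]]
```

>>> drive_tool --pt "100 0 0 -0.008 0" --pt "100 0 0 0 0" --pt "0 0 0 0 0" --pt "0 0 0 0 0" --pt "0 0 0 0 0" --pt "0 0 0 0 0" --pt "0 0 0 0 0" --pt "0 0 0 0 0" --newtons 60

```text
clock: 5.9
position: [0.4748, 0.2829, 0.0509]
tool_rot: [3.13, -0.015, 1.352]
force: [-1.8, -1.2, 1.5]
grip_width: 0.0167
```

```bash
python3 - <<'E'
from h import *
for n in("wrist",):
    im=bot.grab_frame(n);cv2.imwrite(f"pics/{n}4.png",im[:,:,::-1])
s=bot.observe();print(s["position"],s["tool_rot"],s["grip_width"],s["force"])
E
```

```text
[0.47485467 0.28289002 0.05083612] [ 3.12991991 -0.01521443  1.3524131 ] 0.016876819968553634 [-1.43679454  1.0652328   3.59928159]
```

View pics/wrist4.png

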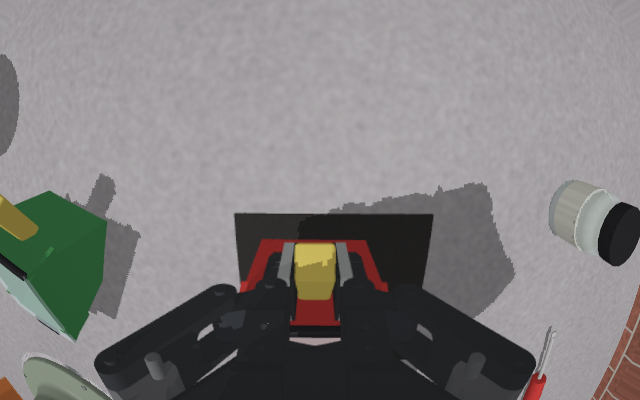

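>>> drive_tool --pt "0 0 0 0.01 0" --pt "0 0 0 0.015 0" --pt "0 0 0 0.025 0" --pt "0 0 0 0.025 0" --pt "0 0 0 0.025 0" --pt "0 0 0 0.025 0" --pt "0 0 0 0.02 0" --pt "0 0 0 0 0"

```text
clock: 6.75
position: [0.474, 0.2812, 0.2041]
tool_rot: [3.13, -0.014, 1.351]
force: [0.8, 0.1, -3.9]
grip_width: 0.017
```

```bash
python3 - <<'E'
from h import *
im=bot.grab_frame("wrist");cv2.imwrite(f"pics/wrist5.png",im[:,:,::-1])
im=bot.grab_frame("scene");cv2.imwrite("pics/sc5.png",cv2.resize(im[90:270,340:510,::-1],None,fx=3,fy=3))
s=bot.observe();print(s["position"],s["tool_rot"],s["grip_width"],s["force"],s["moment"])
E
```

```text
[0.47294991 0.28076311 0.20155216] [ 3.13181601 -0.01173023  1.35094752] 0.016795842717489486 [ 0.34085479  0.90625262 -4.47236169] [ 0.23462397 -0.04605423  0.02195955]
```

View pics/sc5.png

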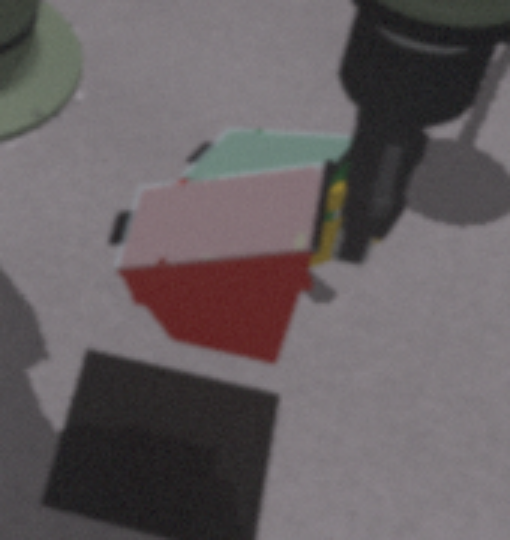

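View pics/wrist5.png

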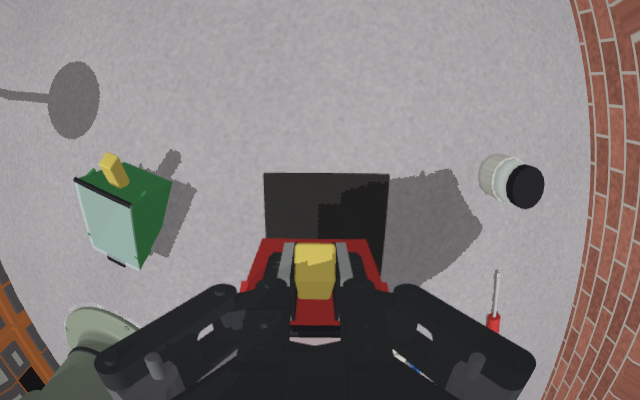

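>>> drive_tool --pt "0 0.002 -0.015 0 0.01" --pt "0 0.003 -0.025 0 0.03" --pt "0 0.004 -0.035 0 0.035" --pt "0 0.004 -0.04 0 0.035" --pt "0 0.004 -0.04 0 0.035" --pt "0 0.004 -0.04 0 0.035" --pt "0 0.004 -0.04 0 0.035" --pt "0 0.004 -0.04 0 0.035" --pt "0 0.004 -0.04 0 0.035" --pt "0 0.004 -0.035 0 0.035" --pt "0 0.004 -0.025 0 0.035" --pt "0 0.004 -0.015 0 0.03"

```text
clock: 8.05
position: [0.5072, -0.123, 0.186]
tool_rot: [-3.13, -0.005, 1.757]
force: [0.5, -0.1, -4.7]
grip_width: 0.0168
```

>>> drive_tool --pt "0 0.004 -0.02 0.005 -0.005" --pt "0 0.005 -0.02 0.006 0" --pt "0 0.004 -0.015 0.005 0" --pt "0 0.002 -0.006 0 0" --pt "0 0 0 0 0"

```text
clock: 8.55
position: [0.5191, -0.1882, 0.1964]
tool_rot: [-3.12, -0.008, 1.749]
force: [-0.4, 0.5, -4.1]
grip_width: 0.0171
```

```bash
cat > snap.py <<'E'
from h import *
import sys
k=sys.argv[1]
a=bot.grab_frame("scene")[:,:,::-1];b=bot.grab_frame("top")[:,:,::-1]
A=cv2.resize(a[80:320,100:340],(400,400));B=cv2.resize(b[80:260,300:500],(400,360));B=cv2.copyMakeBorder(B,0,40,0,0,cv2.BORDER_CONSTANT)
cv2.imwrite(f"pics/s{k}.png",np.hstack([A,B]))
s=bot.observe();print(s["clock"],s["position"].round(4),s["tool_rot"].round(3),s["grip_width"].round(4),s["force"].round(1),s["moment"].round(2))
E
python3 snap.py 6
```

```text
Traceback (most recent call last):
  File "snap.py", line 7, in <module>
    s=bot.observe();print(s["clock"],s["position"].round(4),s["tool_rot"].round(3),s["grip_width"].round(4),s["force"].round(1),s["moment"].round(2))
                                                                                   ^^^^^^^^^^^^^^^^^^^^^
AttributeError: 'float' object has no attribute 'round'
```

View pics/s6.png

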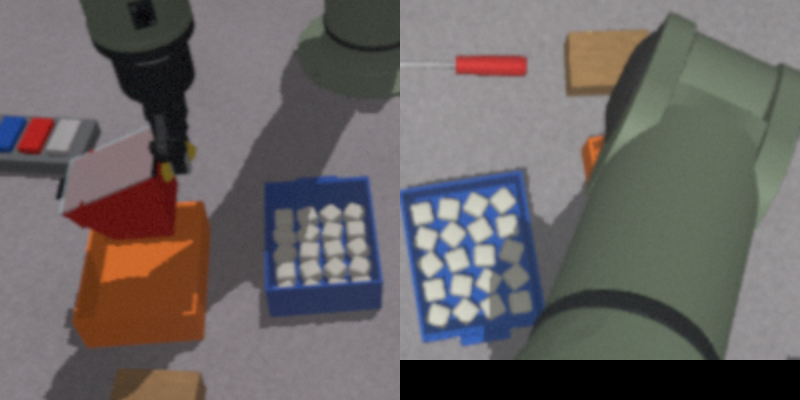

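>>> drive_tool --pt "0 0 0 0.005 0" --pt "0 0.002 0 0 0" --pt "0 0.002 0 0 0" --pt "0 0 0 0 0" --pt "0 0 0 0 0" --newtons 20

```text
clock: 9.15
position: [0.5237, -0.1839, 0.2018]
tool_rot: [-3.121, -0.01, 1.754]
force: [-0.5, -0.2, -4.2]
grip_width: 0.0171
```

```bash
sed -i 's/s\["grip_width"\].round(4)/round(s["grip_width"],4)/' snap.py; python3 snap.py 7
```

```text
9.25 [ 0.5236 -0.184   0.2018] [-3.121 -0.01   1.754] 0.0168 [-1.4  0.5 -4.6] [ 0.22  0.02 -0.02]
```

View pics/s7.png

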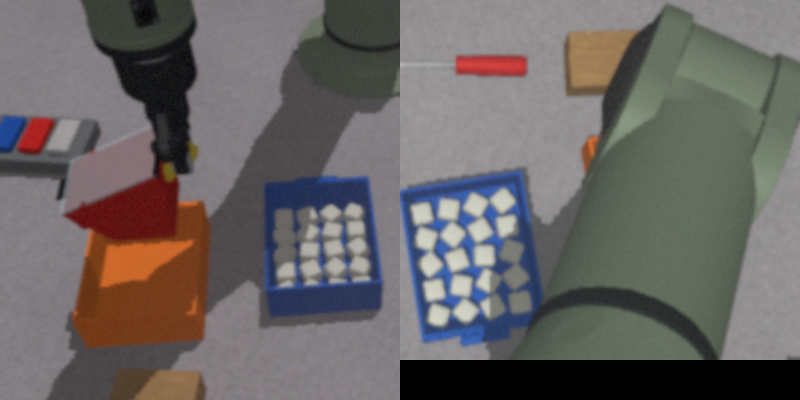

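>>> drive_tool --pt "0 0 0 -0.02 0" --pt "0 0 0 -0.02 0" --pt "0 0 0 0 0" --pt "0 0 0 0.05 0" --pt "0 0 0 0 0" --pt "0 0 0 -0.015 0" --pt "0 0 0 0 0" --pt "0 0 0 0.05 0" --pt "0 0 0 0 0"

```text
clock: 10.15
position: [0.5231, -0.1847, 0.2481]
tool_rot: [-3.119, -0.01, 1.753]
force: [0.6, -0.9, -3.2]
grip_width: 0.0171
```

```bash
python3 snap.py 8
```

```text
10.25 [ 0.5211 -0.1832  0.2435] [-3.113 -0.012  1.754] 0.0172 [-0.8 -0.4 -5.6] [ 0.28 -0.02  0.01]
```

View pics/s8.png

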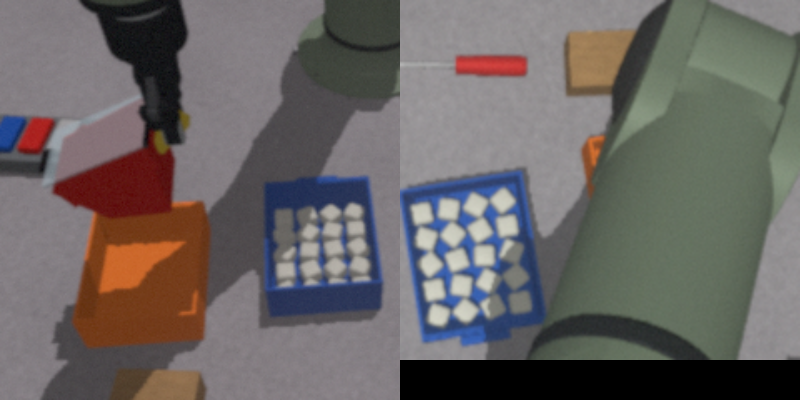

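```bash
cat >> h.py <<'E'
G=np.array([-.069,0,.094])
def tilted(P,th,pos,yaw,dz=.046,roll=0):
    P=np.asarray(P,float)-G
    c,s=np.cos(th),np.sin(th)
    Q=np.stack([P[:,0]*c+P[:,2]*s,P[:,1],-P[:,0]*s+P[:,2]*c],1)
    return W(Q,pos[0],pos[1],yaw,pos[2]+dz)
def redmask(im):
    hsv=cv2.cvtColor(im,cv2.COLOR_RGB2HSV);H,S,V=[hsv[...,i] for i in range(3)]
    return (((H<3)|(H>172))&(S>150)&(V>50)).astype(np.uint8)
RED=[(x,y,z) for x,z in((-.045,0),(.025,0),(.07,.054),(-.045,.108)) for y in(-w,w)]
def theta(tag):
    s=bot.observe();pos=s["position"];yaw=s["tool_rot"][2]-np.pi
    im=bot.grab_frame("scene");m=None
    ds=bot.masks_of("scene","bin")
    pr=proj("scene",tilted([(0,0,.05)],.4,pos,yaw))[0]
    for d in sorted(ds,key=lambda d:np.hypot(*np.subtract(d["point"],pr))):
        if np.hypot(*np.subtract(d["point"],pr))<70: m=d["mask"].astype(np.uint8);break
    best=None
    if m is not None:
        M=up(m);res=[]
        for dg in range(-10,121,2):
            for du in(-.008,-.004,0,.004,.008):
              for dz in(.042,.046,.05):
                p2=pos+np.array([np.cos(yaw)*du,np.sin(yaw)*du,0])
                r=hullmask("scene",tilted(RED,np.radians(dg),p2,yaw,dz))
                # IoU
                res.append((( r&M).sum()/(r|M).sum(),dg,du,dz))
        best=sorted(res)[::-1][:4]
    print("theta:",best)
    o=im[:,:,::-1].copy()
    if best:
        q=cv2.convexHull(proj("scene",tilted(RED,np.radians(best[0][1]),pos,yaw,best[0][3])).astype(np.float32).round().astype(np.int32));cv2.polylines(o,[q],True,(255,255,0),1)
    cx,cy=[int(v) for v in pr];y0=max(0,cy-100);x0=max(0,cx-130)
    cv2.imwrite(f"pics/th{tag}.png",cv2.resize(o[y0:y0+200,x0:x0+260],None,fx=3,fy=3))
    print(s["clock"],pos.round(4),s["tool_rot"].round(3),s["force"].round(1),s["moment"].round(2),round(s["grip_width"],4))
E
python3 -c "
from h import *
theta('a')"
```

```text
theta: [(np.float64(0.897460638363046), 2, 0.004, 0.046), (np.float64(0.8936423780348057), 4, 0.004, 0.05), (np.float64(0.8931657261702681), 6, 0.008, 0.05), (np.float64(0.8858642578125), 4, 0.008, 0.046)]
10.25 [ 0.5211 -0.1832  0.2435] [-3.113 -0.012  1.754] [-0.8 -0.4 -5.6] [ 0.28 -0.02  0.01] 0.0172
```

View pics/tha.png

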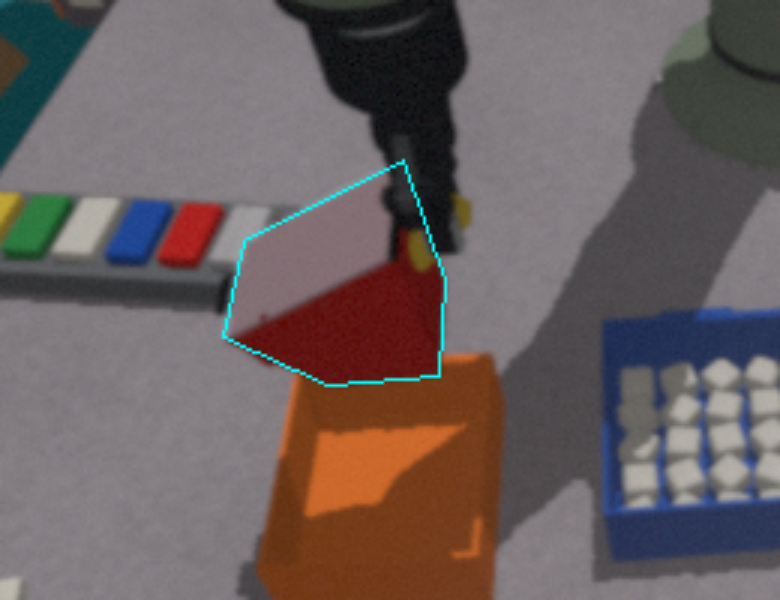

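>>> drive_tool --pt "0 0.003 -0.01 0 -0.004" --pt "0 0 0 -0.02 0" --pt "0 0 0 -0.03 0" --pt "0 0 0 -0.03 0" --pt "0 0 0 -0.03 0" --pt "0 0 0 -0.03 0" --pt "0 0 0 -0.02 0" --pt "0 0 0 -0.01 0" --pt "0 0 0 0 0"

```text
clock: 11.25
position: [0.522, -0.1996, 0.0611]
tool_rot: [-3.106, -0.012, 1.745]
force: [-0.4, 0.4, -3.5]
grip_width: 0.017
```

```bash
python3 -c "
from h import *
theta('b')
p=bot.observe()['position'];v=p[:2]-[.539,-.272];print('s',v@[.174,-.985],'e',v@[.985,.174])"
```

```text
theta: [(np.float64(0.8856267551697727), 4, 0.008, 0.05), (np.float64(0.8837472506352901), 2, 0.004, 0.046), (np.float64(0.8818771607836442), 4, 0.008, 0.046), (np.float64(0.8786101370736372), 2, 0.008, 0.046)]
11.25 [ 0.522  -0.1996  0.0611] [-3.106 -0.012  1.745] [-0.4  0.4 -3.5] [ 0.22 -0.   -0.02] 0.017
s -0.07390791890278502 e -0.003283344326875491
```

View pics/thb.png

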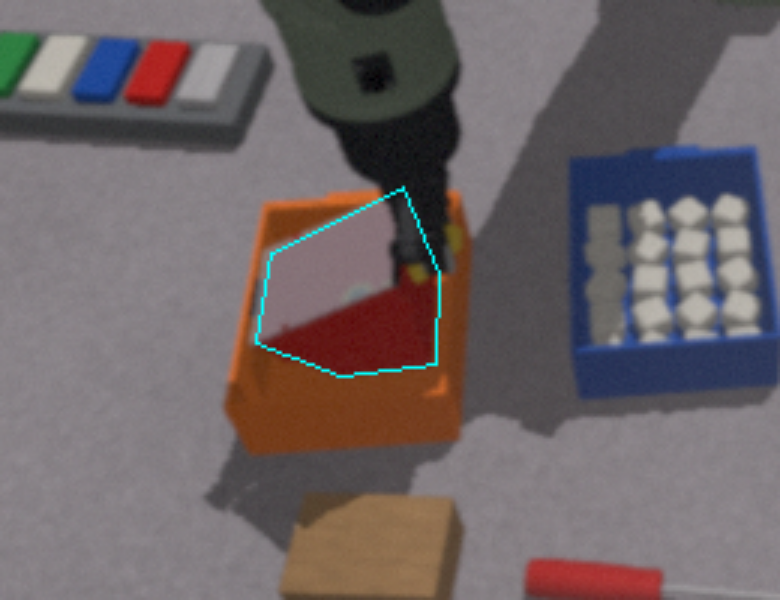

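>>> drive_tool --pt "0 0.0007 -0.004 0 0" --pt "0 0.0007 -0.004 0 0" --pt "0 0.0007 -0.004 0.002 0" --pt "0 0 0 0 0"

```text
clock: 11.75
position: [0.5255, -0.2041, 0.068]
tool_rot: [-3.109, -0.023, 1.75]
force: [-0.8, -0.8, -4.3]
grip_width: 0.017
```

```bash
python3 -c "
from h import *
theta('c')
p=bot.observe()['position'];v=p[:2]-[.539,-.272];print('s',v@[.174,-.985],'e',v@[.985,.174])"
```

```text
theta: [(np.float64(0.8628129452473031), 4, 0.008, 0.046), (np.float64(0.861450311884105), 6, 0.008, 0.05), (np.float64(0.8588710495869446), 2, 0.004, 0.046), (np.float64(0.8568054265756854), 4, 0.008, 0.05)]
11.75 [ 0.5255 -0.2041  0.068 ] [-3.109 -0.023  1.75 ] [-0.8 -0.8 -4.3] [ 0.22 -0.06 -0.05] 0.017
s -0.06841924527212603 e -0.0013414219960275527
```

View pics/thc.png

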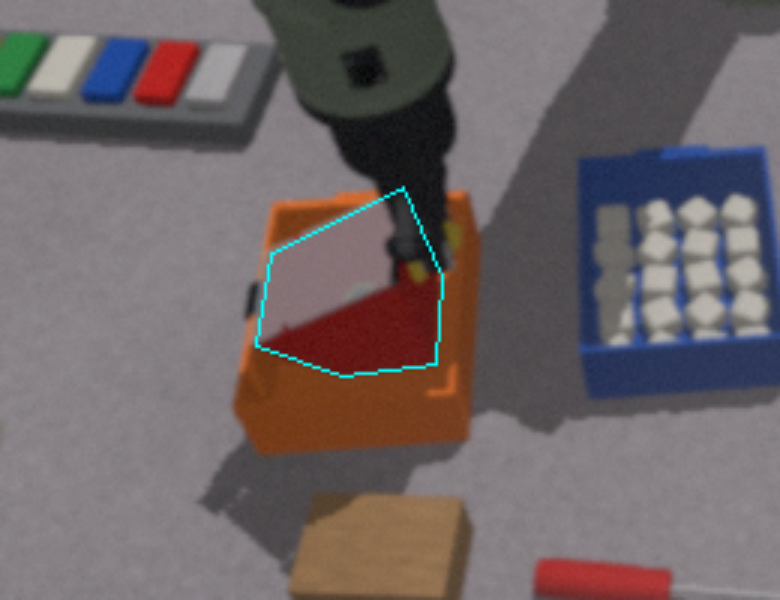

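>>> drive_tool --pt "0 -0.001 0.006 0 0" --pt "0 0 0.004 0 0" --pt "0 0 0 -0.008 0" --pt "0 0 0 0 0"

```text
clock: 12.25
position: [0.5256, -0.1951, 0.0605]
tool_rot: [-3.112, -0.019, 1.749]
force: [0.2, 0.6, -5.6]
grip_width: 0.0168
```

>>> drive_tool --pt "0 0.001 -0.008 -0.001 0" --pt "0 0.001 -0.006 -0.001 0"

```text
clock: 12.45
position: [0.5275, -0.2043, 0.0582]
tool_rot: [-3.111, -0.027, 1.752]
force: [-20.3, 58.4, 52.5]
grip_width: 0.017
```

```bash
python3 -c "
from h import *
theta('d')
p=bot.observe()['position'];v=p[:2]-[.539,-.272];print('s',v@[.174,-.985],'e',v@[.985,.174])"
```

```text
theta: [(np.float64(0.8712329350627223), 6, 0.008, 0.05), (np.float64(0.8668914477172), 4, 0.004, 0.05), (np.float64(0.8606231813258002), 4, 0.004, 0.046), (np.float64(0.8598913919647024), 2, 0.004, 0.046)]
12.45 [ 0.5275 -0.2043  0.0582] [-3.111 -0.027  1.752] [-20.3  58.4  52.5] [12.65  3.61 -0.89] 0.017
s -0.06846568800005906 e 0.0008841105702109641
```

View pics/thd.png

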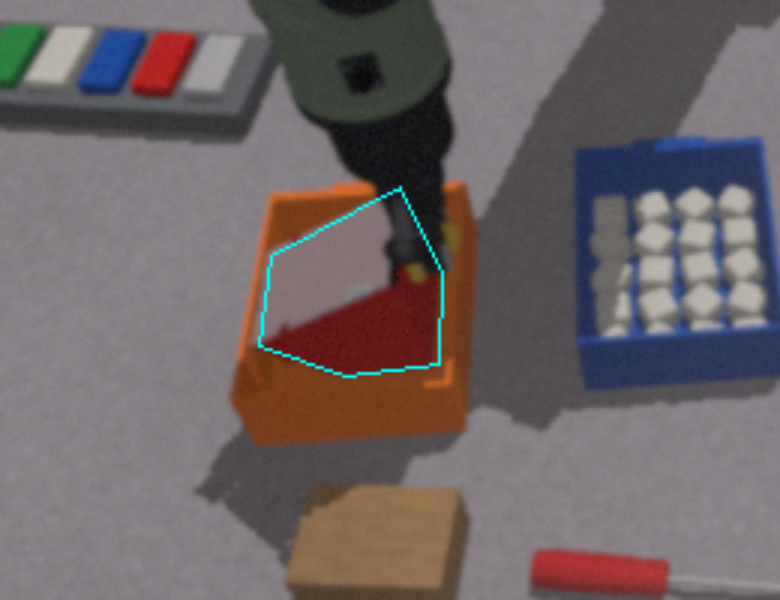

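>>> drive_tool --pt "0 0 0.001 0.004 0"

```text
clock: 12.65
position: [0.5279, -0.2028, 0.0621]
tool_rot: [-3.111, -0.028, 1.753]
force: [0.8, -0.3, -3.9]
grip_width: 0.017
```

>>> drive_tool --pt "0 0.0005 -0.004 0 0"

```text
clock: 12.75
position: [0.5287, -0.2042, 0.0624]
tool_rot: [-3.111, -0.032, 1.755]
force: [-3.7, 35.8, 11.5]
grip_width: 0.0168
```

>>> drive_tool --pt "0 0.0003 -0.002 0.004 0"

```text
clock: 12.85
position: [0.5287, -0.205, 0.0659]
tool_rot: [-3.11, -0.035, 1.755]
force: [-1.7, 2.7, -5.0]
grip_width: 0.017
```

>>> drive_tool --pt "0 0.0005 -0.004 0.001 0" --pt "0 0.0003 -0.002 0.003 0"

```text
clock: 13.05
position: [0.529, -0.2067, 0.0695]
tool_rot: [-3.108, -0.043, 1.757]
force: [-0.4, 5.0, -4.3]
grip_width: 0.0172
```

```bash
python3 -c "
from h import *
theta('e')
p=bot.observe()['position'];v=p[:2]-[.539,-.272];print('s',v@[.174,-.985],'e',v@[.985,.174])"
```

```text
theta: [(np.float64(0.8379511406196799), 6, 0, 0.046), (np.float64(0.8373305526590198), 10, 0.004, 0.05), (np.float64(0.8365257736346997), 8, 0.004, 0.046), (np.float64(0.8329870680517278), 10, 0.008, 0.05)]
13.05 [ 0.529  -0.2067  0.0695] [-3.108 -0.043  1.757] [-0.4  5.  -4.3] [ 1.65  0.16 -0.12] 0.0172
s -0.06556904720834009 e 0.0017466424105451513
```

View pics/the.png

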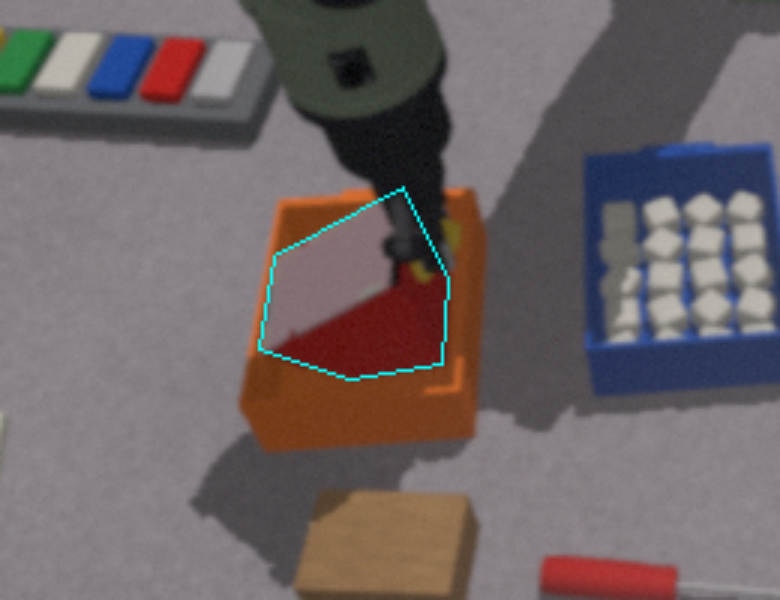

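>>> drive_tool --pt "0 0.0005 -0.004 0.003 0" --pt "0 0.0005 -0.004 0.004 0" --pt "0 0.0005 -0.004 0.004 0"

```text
clock: 13.45
position: [0.5303, -0.2161, 0.0799]
tool_rot: [-3.107, -0.05, 1.758]
force: [0.3, 11.4, -1.4]
grip_width: 0.0168
```

>>> drive_tool --pt "0 0.0005 -0.005 0.004 0" --pt "0 0.0005 -0.005 0.004 0" --pt "0 0.0005 -0.005 0.004 0"

```text
clock: 13.75
position: [0.5316, -0.2301, 0.0916]
tool_rot: [-3.106, -0.055, 1.758]
force: [-0.1, 7.8, -3.0]
grip_width: 0.0173
```

```bash
python3 -c "
from h import *
theta('f')
p=bot.observe()['position'];v=p[:2]-[.539,-.272];print('s',v@[.174,-.985],'e',v@[.985,.174])"
```

```text
theta: [(np.float64(0.8031875851945056), 20, -0.008, 0.046), (np.float64(0.8011549083605323), 18, -0.008, 0.042), (np.float64(0.7991220516267249), 22, -0.004, 0.046), (np.float64(0.7984700275896665), 22, -0.004, 0.05)]
13.75 [ 0.5316 -0.2301  0.0916] [-3.106 -0.055  1.758] [-0.1  7.8 -3. ] [ 1.74 -0.06 -0.19] 0.0173
s -0.04155484106086469 e -4.356062811240254e-05
```

View pics/thf.png

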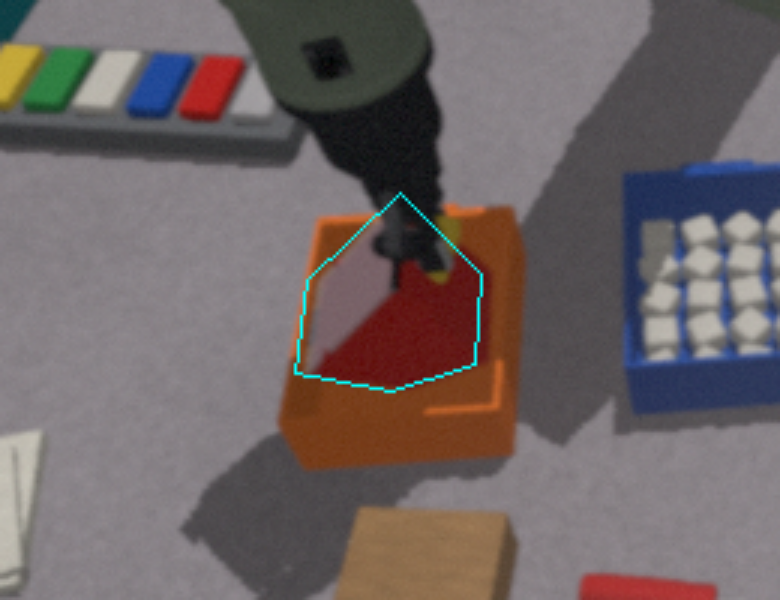

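>>> drive_tool --pt "0 0.001 -0.007 0.006 0" --pt "0 0.001 -0.008 0.006 0" --pt "0 0.001 -0.008 0.006 0"

```text
clock: 14.15
position: [0.5345, -0.2531, 0.109]
tool_rot: [-3.105, -0.057, 1.758]
force: [1.5, 4.3, -5.6]
grip_width: 0.0169
```

>>> drive_tool --pt "0 0.001 -0.008 0.004 0" --pt "0 0.001 -0.008 0.004 0" --pt "0 0.001 -0.008 0.004 0" --pt "0 0.001 -0.008 0.003 0"

```text
clock: 14.55
position: [0.5388, -0.2837, 0.1237]
tool_rot: [-3.105, -0.064, 1.759]
force: [0.2, 9.8, -2.0]
grip_width: 0.0173
```

```bash
python3 -c "
from h import *
theta('g')
p=bot.observe()['position'];v=p[:2]-[.539,-.272];print('s',v@[.174,-.985],'e',v@[.985,.174])"
```

```text
theta: [(np.float64(0.8649794679521514), 46, -0.008, 0.05), (np.float64(0.8646837682441397), 50, -0.004, 0.05), (np.float64(0.8621955508660863), 52, 0, 0.05), (np.float64(0.8599929143970595), 48, -0.004, 0.05)]
14.55 [ 0.5388 -0.2837  0.1237] [-3.105 -0.064  1.759] [ 0.2  9.8 -2. ] [ 2.8  -0.22 -0.32] 0.0173
s 0.012460444410356946 e -0.0024910437374266073
```

View pics/thg.png

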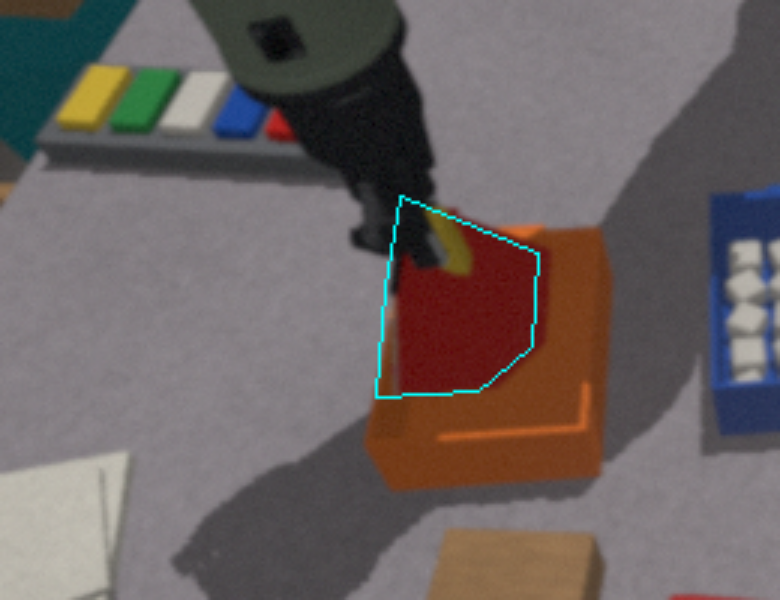

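>>> drive_tool --pt "0 0.001 -0.009 0.003 0" --pt "0 0.001 -0.009 0.002 0" --pt "0 0.001 -0.009 0.001 0" --pt "0 0.001 -0.009 0 0"

```text
clock: 15.05
position: [0.543, -0.318, 0.1286]
tool_rot: [-3.105, -0.071, 1.759]
force: [0.9, 6.8, -1.8]
grip_width: 0.017
```

```bash
python3 -c "
from h import *
theta('h')
p=bot.observe()['position'];v=p[:2]-[.539,-.272];print('s',v@[.174,-.985],'e',v@[.985,.174])"
```

```text
theta: [(np.float64(0.901952594758275), 66, 0, 0.05), (np.float64(0.8912521655638815), 62, -0.004, 0.05), (np.float64(0.8899389357371329), 64, -0.004, 0.05), (np.float64(0.8871480519480519), 64, 0, 0.05)]
15.05 [ 0.543  -0.318   0.1286] [-3.105 -0.071  1.759] [ 0.9  6.8 -1.8] [ 1.98 -0.22 -0.38] 0.017
s 0.04710021238195042 e -0.00459630526581641
```

View pics/thh.png

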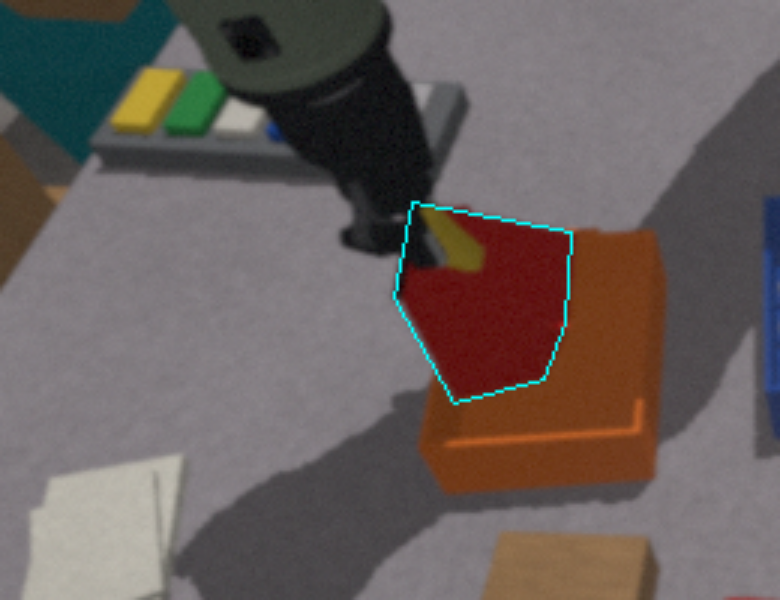

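>>> drive_tool --pt "0 0.001 -0.009 0 0" --pt "0 0.0015 -0.009 0 0" --pt "0 0.0015 -0.009 0 0" --pt "0 0.0015 -0.009 0 0" --pt "0 0.0015 -0.009 0 0"

```text
clock: 15.65
position: [0.5492, -0.3597, 0.1265]
tool_rot: [-3.103, -0.079, 1.76]
force: [-0.5, 10.2, -4.3]
grip_width: 0.0172
```

```bash
python3 -c "
from h import *
theta('i')
p=bot.observe()['position'];v=p[:2]-[.539,-.272];print('s',v@[.174,-.985],'e',v@[.985,.174])"
```

```text
theta: [(np.float64(0.9314688838498363), 86, 0, 0.05), (np.float64(0.9284744052470214), 84, -0.004, 0.05), (np.float64(0.9169235482203374), 88, 0, 0.05), (np.float64(0.9127447944887375), 82, -0.004, 0.05)]
15.65 [ 0.5492 -0.3597  0.1265] [-3.103 -0.079  1.76 ] [-0.5 10.2 -4.3] [ 2.76  0.06 -0.34] 0.0172
s 0.08899905603948818 e -0.0053981858215945
```

View pics/thi.png

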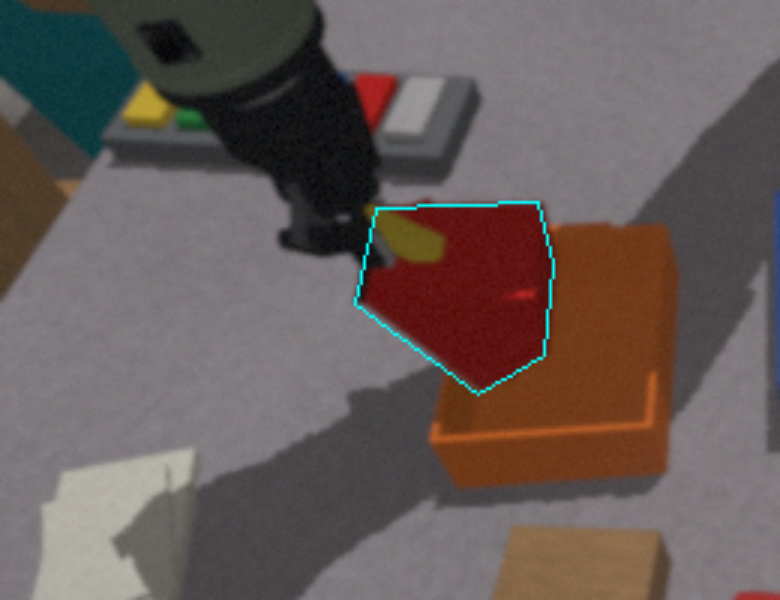

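>>> drive_tool --pt "0 0.0015 -0.009 0 0" --pt "0 0.001 -0.005 0 0"

```text
clock: 15.95
position: [0.5511, -0.3715, 0.1254]
tool_rot: [-3.101, -0.084, 1.76]
force: [-2.0, 10.6, -1.8]
grip_width: 0.0171
```

>>> drive_tool --pt "0 0 0 0 0" --pt "0 0 0 0 0" --pt "0 -0.001 0.006 0 0" --pt "0 -0.002 0.012 0 0" --pt "0 -0.003 0.018 0 0" --pt "0 -0.003 0.02 0 0" --pt "0 -0.003 0.02 0 0" --pt "0 -0.003 0.02 0 0" --pt "0 0 0 0 0" --newtons 100

```text
clock: 16.85
position: [0.5336, -0.2744, 0.1263]
tool_rot: [-3.102, -0.074, 1.757]
force: [1.7, -2.5, 0.5]
grip_width: 0.0166
```

```bash
python3 -c "
from h import *
theta('j')
p=bot.observe()['position'];v=p[:2]-[.539,-.272];print('s',v@[.174,-.985],'e',v@[.985,.174])"
```

```text
theta: [(np.float64(0.9319802971774276), 90, 0, 0.05), (np.float64(0.9154244847121218), 94, 0.004, 0.05), (np.float64(0.9153396492642613), 92, 0.004, 0.05), (np.float64(0.9127583749109052), 88, -0.004, 0.05)]
16.85 [ 0.5336 -0.2744  0.1263] [-3.102 -0.074  1.757] [ 1.7 -2.5  0.5] [-0.86 -0.29 -0.03] 0.0166
s 0.002233438160583908 e -0.006112037659853874
```

View pics/thj.png

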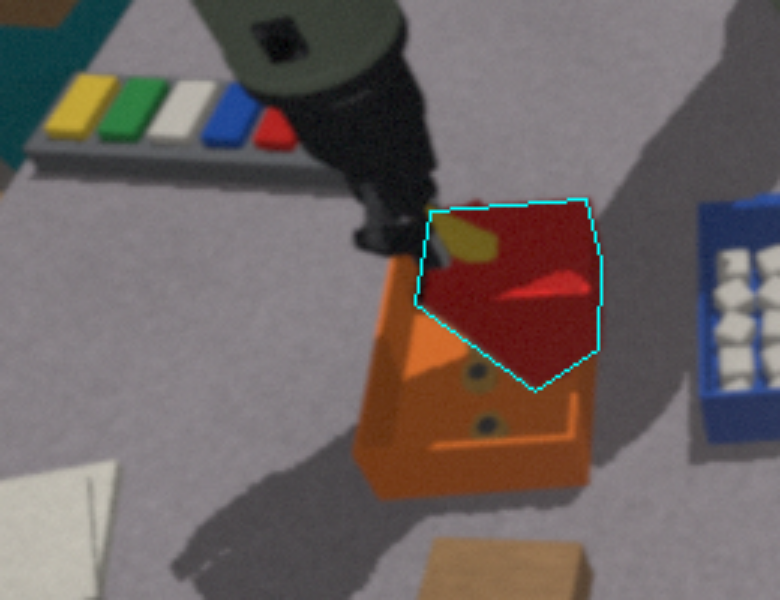

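>>> drive_tool --pt "0 0.001 -0.008 0.01 0" --pt "0 0 0 0.03 0" --pt "0 0 0 0.03 0" --pt "0 0 0 0.02 0" --pt "0 0 0 0 0" --pt "0 0 0 0 0"

```text
clock: 17.55
position: [0.5322, -0.2846, 0.2198]
tool_rot: [-3.099, -0.074, 1.756]
force: [-0.2, -0.1, -2.9]
grip_width: 0.0169
```

```bash
python3 -c "
from h import *
theta('k')
p=bot.observe()['position'];v=p[:2]-[.539,-.272];print('s',v@[.174,-.985],'e',v@[.985,.174])
for n in ('scene','top','wrist'):
    im=bot.grab_frame(n)
    print(n,[(round(d['conf'],2),d['point']) for d in bot.masks_of(n,'nut0')])
    cv2.imwrite(f'pics/k_{n}.png',im[:,:,::-1])
"
```

```text
theta: [(np.float64(0.928236948787954), 90, 0, 0.05), (np.float64(0.925), 92, 0, 0.05), (np.float64(0.9203898324782919), 88, -0.004, 0.05), (np.float64(0.9184117531575159), 94, 0.004, 0.05)]
17.55 [ 0.5322 -0.2846  0.2198] [-3.099 -0.074  1.756] [-0.2 -0.1 -2.9] [-0.25 -0.09  0.01] 0.0169
s 0.01112035064212068 e -0.00898418888925273
scene [(0.67, [187.0, 235.7]), (0.41, [182.5, 244.8]), (0.26, [182.2, 253.1])]
top [(0.18, [403.9, 184.5])]
wrist [(0.59, [403.5, 173.3]), (0.36, [313.7, 23.0])]
```

View pics/thk.png

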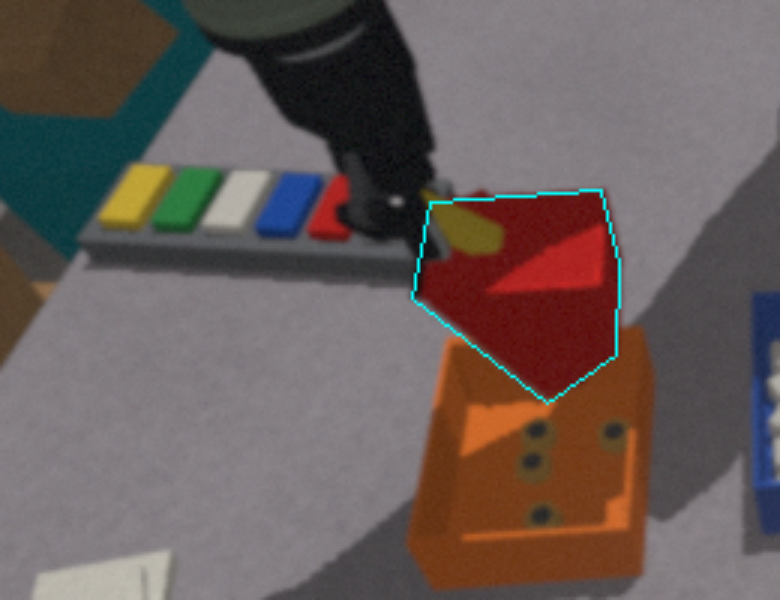

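View pics/k_wrist.png

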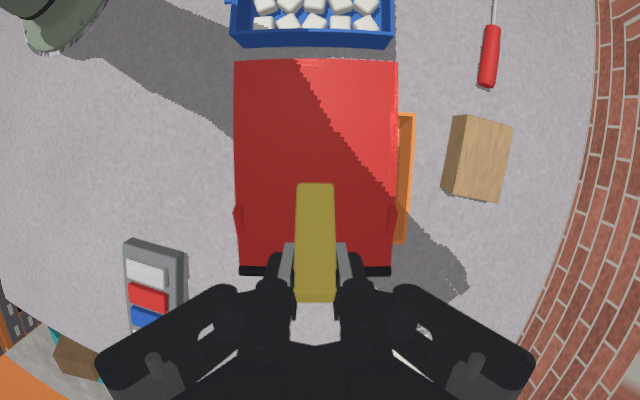

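>>> drive_tool --pt "0 0.001 0.006 -0.02 0" --pt "0 0 0 -0.025 0" --pt "0 0 0 -0.02 0" --pt "0 0 0 0 0" --pt "0 0 0 0 0" --newtons 20

```text
clock: 18.45
position: [0.5334, -0.2784, 0.1527]
tool_rot: [-3.098, -0.074, 1.756]
force: [0.0, 0.1, -2.5]
grip_width: 0.0169
```

>>> drive_tool --pt "0 -0.001 0.01 0 0" --pt "0 -0.001 0.01 -0.001 0" --pt "0 -0.001 0.008 0 0"

```text
clock: 18.75
position: [0.5309, -0.2495, 0.1538]
tool_rot: [-3.101, -0.072, 1.755]
force: [-0.5, 0.5, -2.7]
grip_width: 0.0165
```

>>> drive_tool --pt "0 -0.001 0.008 -0.001 0" --pt "0 -0.001 0.008 0 0"

```text
clock: 18.95
position: [0.5292, -0.2315, 0.1537]
tool_rot: [-3.102, -0.072, 1.756]
force: [0.3, -0.5, -2.0]
grip_width: 0.0163
```

```bash
python3 -c "
from h import *
theta('l')
p=bot.observe()['position'];v=p[:2]-[.539,-.272];print('s',v@[.174,-.985],'e',v@[.985,.174])
"
```

```text
theta: [(np.float64(0.8873395183206823), 92, 0, 0.05), (np.float64(0.885983204644085), 90, 0, 0.05), (np.float64(0.8830371266399926), 94, 0.004, 0.05), (np.float64(0.8810070358135976), 94, 0.004, 0.046)]
18.95 [ 0.5292 -0.2315  0.1537] [-3.102 -0.072  1.756] [ 0.3 -0.5 -2. ] [-0.36 -0.17  0.05] 0.0163
s -0.042178272264550225 e -0.0023525040958136943
```

View pics/thl.png

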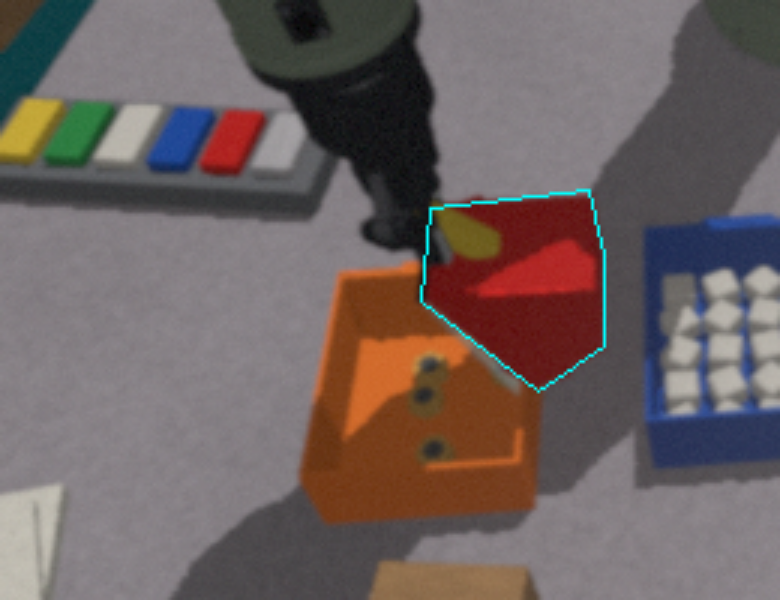

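>>> drive_tool --pt "0 0.002 -0.012 0 0" --pt "0 0.002 -0.014 0 0" --pt "0 0.001 -0.006 -0.008 0" --pt "0 0 0 -0.008 0" --pt "0 -0.001 0.007 0 0" --pt "0 -0.001 0.007 0 0"

```text
clock: 19.65
position: [0.5335, -0.2631, 0.139]
tool_rot: [-3.107, -0.059, 1.749]
force: [-2.4, -19.8, 22.5]
grip_width: 0.017
```

>>> drive_tool --pt "0 -0.001 0.006 0.002 0"

```text
clock: 19.75
position: [0.5323, -0.2591, 0.1412]
tool_rot: [-3.107, -0.057, 1.746]
force: [1.5, -2.1, 0.6]
grip_width: 0.0168
```

```bash
python3 -c "
from h import *
theta('m')
p=bot.observe()['position'];v=p[:2]-[.539,-.272];print('s',v@[.174,-.985],'e',v@[.985,.174])
"
```

```text
theta: [(np.float64(0.924419290178045), 90, 0, 0.05), (np.float64(0.9192086387640892), 88, -0.004, 0.05), (np.float64(0.909071459135644), 92, 0, 0.05), (np.float64(0.905055843830173), 94, 0.004, 0.05)]
19.75 [ 0.5323 -0.2591  0.1412] [-3.107 -0.057  1.746] [ 1.5 -2.1  0.6] [-0.93 -0.83 -0.19] 0.0168
s -0.01397717035320559 e -0.0038411476943415184
```

View pics/thm.png

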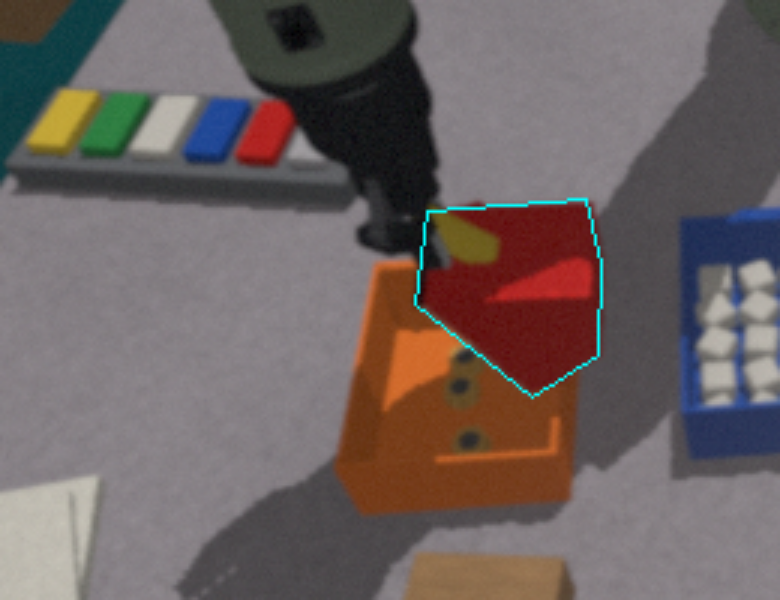

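>>> drive_tool --pt "0 -0.001 0.005 0 0"

```text
clock: 19.95
position: [0.5322, -0.2571, 0.1421]
tool_rot: [-3.11, -0.052, 1.745]
force: [0.1, -13.8, 13.4]
grip_width: 0.0166
```

>>> drive_tool --pt "0 -0.001 0.006 0.001 0"

```text
clock: 20.05
position: [0.5317, -0.2534, 0.1436]
tool_rot: [-3.111, -0.048, 1.743]
force: [-0.3, -4.9, 12.3]
grip_width: 0.0168
```

>>> drive_tool --pt "0 -0.001 0.007 0 0" --pt "0 -0.001 0.007 0 0"

```text
clock: 20.25
position: [0.5308, -0.2461, 0.1461]
tool_rot: [-3.116, -0.039, 1.738]
force: [-1.9, -15.9, 18.4]
grip_width: 0.0166
```

```bash
python3 -c "
from h import *
theta('n')
p=bot.observe()['position'];v=p[:2]-[.539,-.272];print('s',v@[.174,-.985],'e',v@[.985,.174])
"
```

```text
theta: [(np.float64(0.9086856626671641), 86, -0.004, 0.05), (np.float64(0.9060957768458012), 88, 0, 0.05), (np.float64(0.8979035149247915), 88, 0, 0.046), (np.float64(0.8956794356813951), 84, -0.004, 0.05)]
20.25 [ 0.5308 -0.2461  0.1461] [-3.116 -0.039  1.738] [ -1.9 -15.9  18.4] [-3.97  0.6  -0.09] 0.0166
s -0.027677417514170605 e -0.0034160738272831447
```

View pics/thn.png

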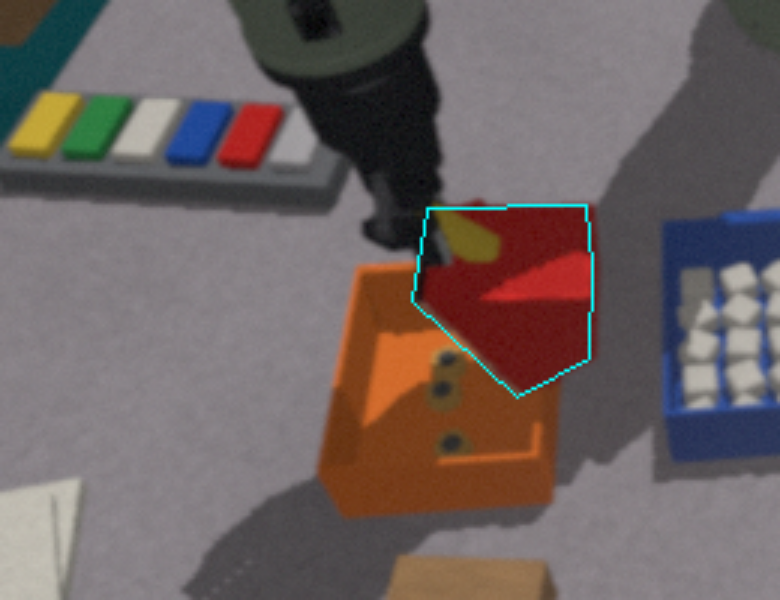

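>>> drive_tool --pt "0 -0.001 0.006 -0.003 0" --pt "0 -0.001 0.006 -0.002 0"

```text
clock: 20.55
position: [0.5302, -0.2439, 0.1466]
tool_rot: [-3.124, -0.025, 1.732]
force: [-8.1, -16.7, 34.8]
grip_width: 0.0167
```

>>> drive_tool --pt "15 0 0 0 0" --pt "15 0 0 0 0"

```text
clock: 20.75
position: [0.5302, -0.2461, 0.147]
tool_rot: [-3.125, -0.022, 1.729]
force: [-0.3, -1.4, -0.0]
grip_width: 0.0163
```

>>> drive_tool --pt "17 -0.001 0.006 -0.002 0" --pt "17 -0.001 0.006 -0.001 0"

```text
clock: 20.95
position: [0.5297, -0.2416, 0.1473]
tool_rot: [-3.131, -0.012, 1.725]
force: [-5.0, -18.8, 28.5]
grip_width: 0.0168
```

```bash
python3 -c "
from h import *
theta('o')
p=bot.observe()['position'];v=p[:2]-[.539,-.272];print('s',v@[.174,-.985],'e',v@[.985,.174])
"
```

```text
theta: [(np.float64(0.9071096021306443), 84, -0.004, 0.05), (np.float64(0.9007162113225767), 86, 0, 0.05), (np.float64(0.8979951621499733), 80, -0.008, 0.05), (np.float64(0.8970869441393059), 82, -0.004, 0.05)]
20.95 [ 0.5297 -0.2416  0.1473] [-3.131 -0.012  1.725] [ -5.  -18.8  28.5] [-4.88  1.22  0.15] 0.0168
s -0.03229361188474152 e -0.0036876235422187284
```

View pics/tho.png

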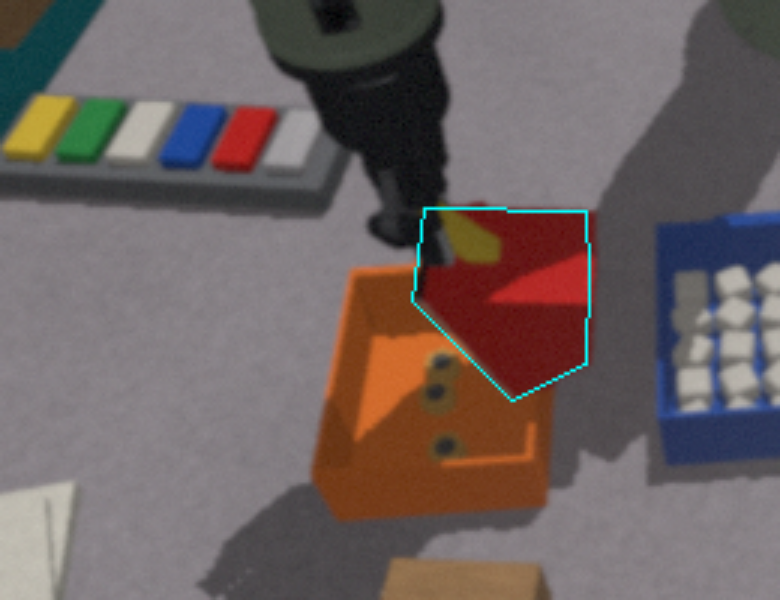

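>>> drive_tool --pt "18 -0.001 0.008 -0.004 0" --pt "18 -0.001 0.008 -0.003 0"

```text
clock: 21.25
position: [0.5303, -0.2375, 0.1482]
tool_rot: [-3.141, 0.005, 1.717]
force: [-14.9, -22.2, 55.9]
grip_width: 0.017
```

>>> drive_tool --pt "0 0 -0.003 0.01 0" --pt "0 0 0 0.03 0.01" --pt "0 0 0 0.03 0.01" --pt "0 0.003 -0.02 0.02 0.009" --pt "0 0.006 -0.03 0 0" --pt "0 0.006 -0.035 0 0" --pt "0 0.006 -0.035 0 0" --pt "0 0.006 -0.035 0 0" --pt "0 0.006 -0.03 0 0" --pt "0 0.006 -0.02 0 0" --pt "0 0 0 0 0" --newtons 60

```text
clock: 22.35
position: [0.5686, -0.447, 0.233]
tool_rot: [-3.133, -0.008, 1.754]
force: [-1.1, -0.2, -4.0]
grip_width: 0.0167
```

```bash
python3 -c "
from h import *
theta('p')
p=bot.observe()['position'];v=p[:2]-[.539,-.272];print('s',v@[.174,-.985],'e',v@[.985,.174])
"
```

```text
theta: [(np.float64(0.9256285263561815), 84, -0.004, 0.05), (np.float64(0.9226888618828251), 86, 0, 0.05), (np.float64(0.9165166101887167), 82, -0.004, 0.05), (np.float64(0.9163428507067636), 88, 0, 0.05)]
22.35 [ 0.5686 -0.447   0.233 ] [-3.133 -0.008  1.754] [-1.1 -0.2 -4. ] [-0.15 -0.05 -0.03] 0.0167
s 0.17515663660285563 e -0.0005719568395109514
```

View pics/thp.png

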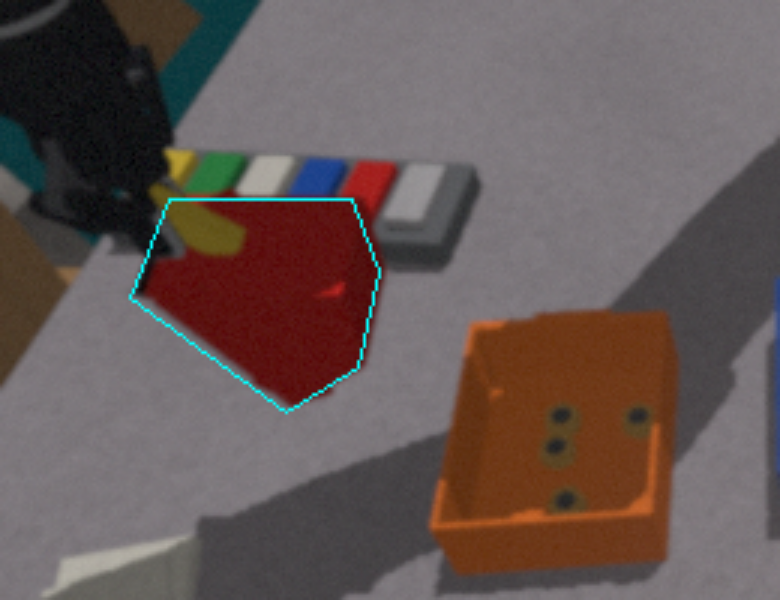

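>>> drive_tool --pt "0 0.002 -0.01 -0.02 0" --pt "0 0 0 -0.03 0" --pt "0 0 0 -0.03 0" --pt "0 0 0 -0.025 0" --pt "0 0 0 -0.014 0" --pt "0 0 0 0 0" --newtons 20

```text
clock: 23.05
position: [0.5729, -0.4467, 0.11]
tool_rot: [-3.136, -0.014, 1.762]
force: [-0.2, 0.7, -2.3]
grip_width: 0.0168
```

>>> drive_tool --pt "0 -0.001 0.006 0 -0.01" --pt "0 -0.001 0.006 0 0" --pt "0 -0.001 0.005 0 0"

```text
clock: 23.35
position: [0.5709, -0.4303, 0.1135]
tool_rot: [-3.139, -0.009, 1.751]
force: [-1.5, -14.5, 2.3]
grip_width: 0.0173
```

>>> drive_tool --pt "0 -0.001 0.006 0.003 0" --pt "0 -0.001 0.006 0.004 0"

```text
clock: 23.55
position: [0.5691, -0.4206, 0.1236]
tool_rot: [-3.141, -0.002, 1.75]
force: [0.3, -6.8, -4.2]
grip_width: 0.0163
```

```bash
python3 -c "
from h import *
theta('q')
p=bot.observe()['position'];v=p[:2]-[.539,-.272];print('s',v@[.174,-.985],'e',v@[.985,.174])
"
```

```text
theta: [(np.float64(0.8869524343282773), 76, -0.004, 0.05), (np.float64(0.8812562742004876), 78, -0.004, 0.05), (np.float64(0.8810967995147536), 80, 0, 0.05), (np.float64(0.8802224924881957), 80, 0, 0.046)]
23.55 [ 0.5691 -0.4206  0.1236] [-3.141e+00 -2.000e-03  1.750e+00] [ 0.3 -6.8 -4.2] [-2.34 -0.28 -0.19] 0.0163
s 0.1514201486416459 e 0.004267612915157107
```

View pics/thq.png

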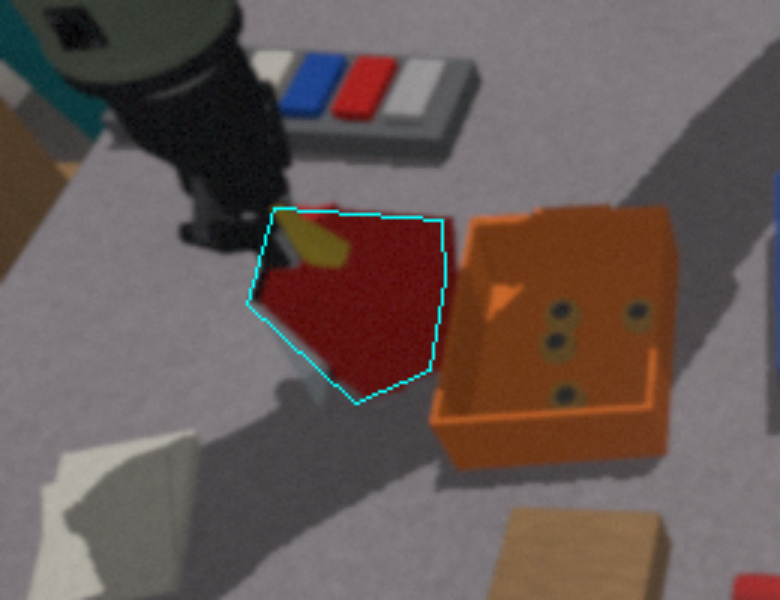

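>>> drive_tool --pt "0 -0.002 0.008 0.002 0" --pt "0 -0.002 0.008 0.003 0" --pt "0 -0.002 0.009 0.002 0" --pt "0 -0.002 0.009 0.002 0"

```text
clock: 24.05
position: [0.5632, -0.3922, 0.139]
tool_rot: [3.134, 0.011, 1.747]
force: [1.9, -8.1, -2.5]
grip_width: 0.0167
```

```bash
python3 -c "
from h import *
theta('r')
p=bot.observe()['position'];v=p[:2]-[.539,-.272];print('s',v@[.174,-.985],'e',v@[.985,.174])
"
```

```text
theta: [(np.float64(0.894487081844279), 60, -0.008, 0.05), (np.float64(0.888555566377715), 62, -0.004, 0.046), (np.float64(0.8852061595748807), 62, -0.004, 0.05), (np.float64(0.8840248158200853), 64, -0.004, 0.05)]
24.05 [ 0.5632 -0.3922  0.139 ] [3.134 0.011 1.747] [ 1.9 -8.1 -2.5] [-2.71 -0.64 -0.17] 0.0167
s 0.12177465121684122 e 0.003267155656178254
```

View pics/thr.png

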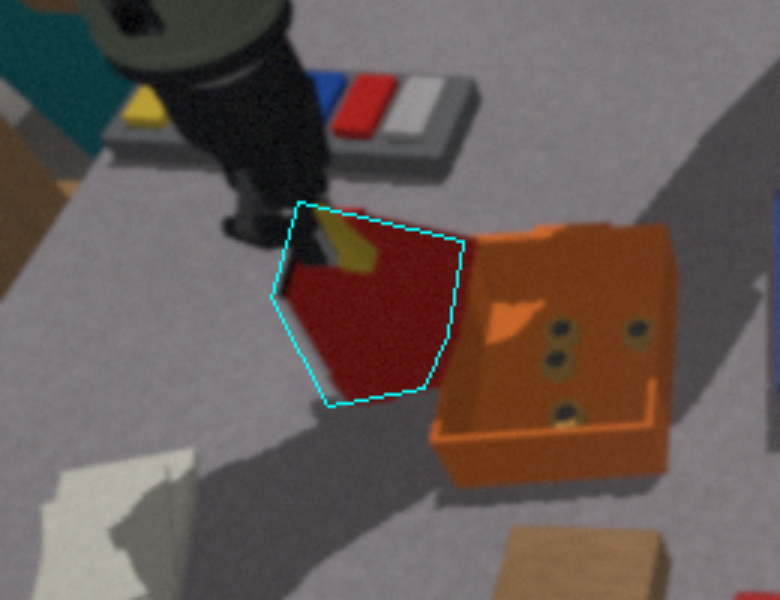

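>>> drive_tool --pt "0 -0.002 0.009 -0.002 0" --pt "0 -0.002 0.009 -0.001 0" --pt "0 -0.002 0.009 -0.001 0"

```text
clock: 24.45
position: [0.5596, -0.3715, 0.1405]
tool_rot: [3.126, 0.023, 1.745]
force: [2.1, -10.7, 10.1]
grip_width: 0.0168
```

>>> drive_tool --pt "0 -0.002 0.01 -0.001 0" --pt "0 -0.002 0.01 -0.001 0" --pt "0 -0.002 0.01 -0.001 0" --pt "0 -0.002 0.01 -0.002 0"

```text
clock: 24.85
position: [0.554, -0.3384, 0.1415]
tool_rot: [3.118, 0.036, 1.741]
force: [0.2, -5.9, 9.4]
grip_width: 0.0166
```

```bash
python3 -c "
from h import *
theta('s')
p=bot.observe()['position'];v=p[:2]-[.539,-.272];print('s',v@[.174,-.985],'e',v@[.985,.174])
"
```

```text
theta: [(np.float64(0.8612642834678688), 34, -0.008, 0.046), (np.float64(0.8554283057938554), 36, -0.004, 0.046), (np.float64(0.8533450926042585), 36, -0.004, 0.05), (np.float64(0.8484741613592515), 32, -0.008, 0.042)]
24.85 [ 0.554  -0.3384  0.1415] [3.118 0.036 1.741] [ 0.2 -5.9  9.4] [-2.64  0.1   0.  ] 0.0166
s 0.06693847783809746 e 0.003399897050458034
```

View pics/ths.png

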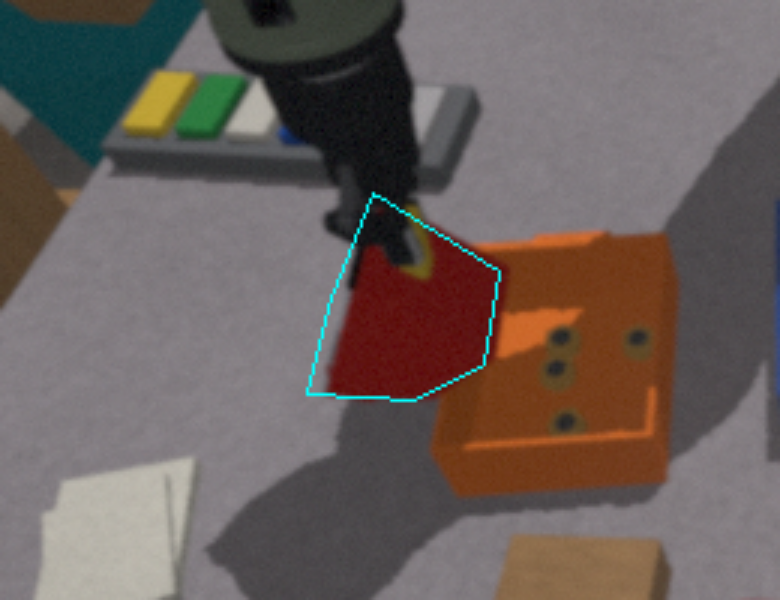

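>>> drive_tool --pt "0 -0.002 0.01 -0.003 0" --pt "0 -0.002 0.01 -0.004 0" --pt "0 -0.002 0.01 -0.005 0"

```text
clock: 25.25
position: [0.5507, -0.3124, 0.1348]
tool_rot: [3.11, 0.044, 1.74]
force: [-2.5, -1.7, 16.6]
grip_width: 0.0166
```

>>> drive_tool --pt "0 -0.002 0.009 -0.005 0" --pt "0 -0.002 0.009 -0.006 0" --pt "0 -0.002 0.009 -0.006 0"

```text
clock: 25.55
position: [0.5478, -0.2876, 0.1226]
tool_rot: [3.102, 0.049, 1.739]
force: [-2.1, -0.1, 14.1]
grip_width: 0.0169
```

```bash
python3 -c "
from h import *
theta('t')
p=bot.observe()['position'];v=p[:2]-[.539,-.272];print('s',v@[.174,-.985],'e',v@[.985,.174])
"
```

```text
theta: [(np.float64(0.8451792164490136), 12, 0.004, 0.05), (np.float64(0.8432955193145673), 10, 0, 0.05), (np.float64(0.840520658566714), 12, 0.008, 0.05), (np.float64(0.8364715892275821), 14, 0.008, 0.05)]
25.55 [ 0.5478 -0.2876  0.1226] [3.102 0.049 1.739] [-2.1 -0.1 14.1] [-0.79  0.88 -0.2 ] 0.0169
s 0.015969372034093404 e 0.005900552387871805
```

View pics/tht.png

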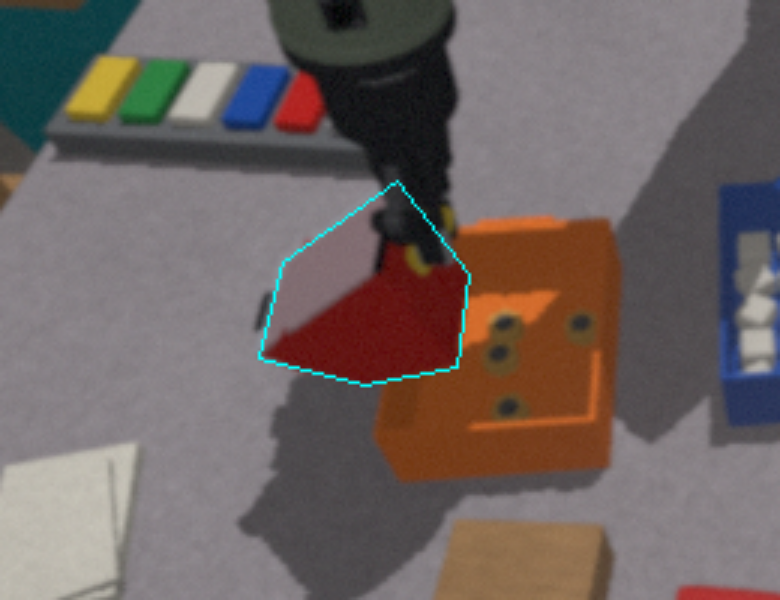

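>>> drive_tool --pt "0 -0.001 0.007 -0.006 0" --pt "0 -0.001 0.006 -0.006 0"

```text
clock: 25.85
position: [0.5473, -0.2748, 0.1133]
tool_rot: [3.099, 0.05, 1.74]
force: [-2.9, 2.9, 22.4]
grip_width: 0.0166
```

>>> drive_tool --pt "0 0 0 0 0" --pt "0 0 0 0.01 0" --pt "0 0 0 0.025 0" --pt "0 0 0 0.03 0" --pt "0 0 0 0.03 0" --pt "0 0 0 0.01 0" --pt "0 0 0 0 0" --newtons 60

```text
clock: 26.55
position: [0.5461, -0.2724, 0.2237]
tool_rot: [3.101, 0.044, 1.74]
force: [1.3, 0.3, -3.3]
grip_width: 0.0165
```

```bash
python3 -c "
from h import *
theta('u')
"
```

```text
theta: [(np.float64(0.8665850853654941), 4, 0.004, 0.05), (np.float64(0.8595702809475555), 4, 0.008, 0.05), (np.float64(0.8570467245969747), 2, 0, 0.05), (np.float64(0.8544093422755619), 6, 0.008, 0.05)]
26.55 [ 0.5461 -0.2724  0.2237] [3.101 0.044 1.74 ] [ 1.3  0.3 -3.3] [ 0.25  0.08 -0.03] 0.0165
```

View pics/thu.png

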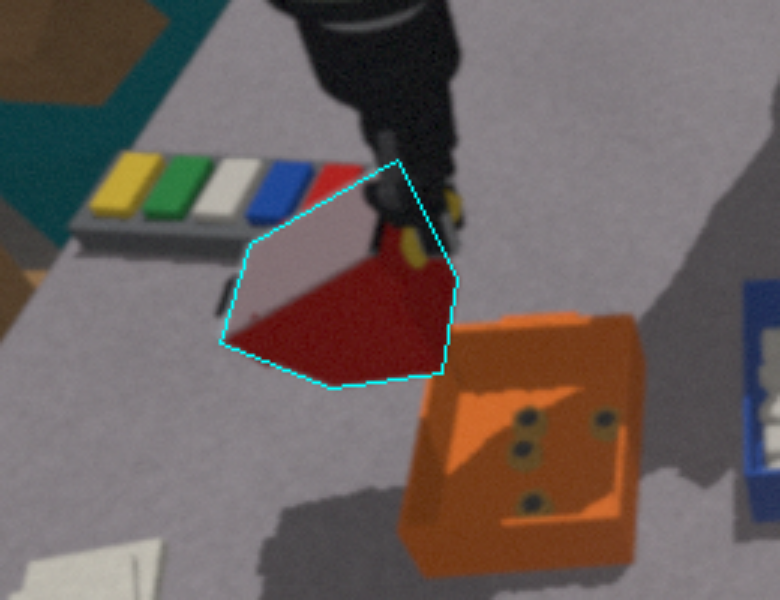

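>>> drive_tool --pt "0 -0.003 0.015 0 -0.01" --pt "0 -0.004 0.03 0.001 -0.03" --pt "0 -0.005 0.04 0.001 -0.03" --pt "0 -0.005 0.04 0.001 -0.03" --pt "0 -0.005 0.04 0.001 -0.03" --pt "0 -0.005 0.04 0.001 -0.03" --pt "0 -0.005 0.04 0.001 -0.03" --pt "0 -0.005 0.04 0.001 -0.03" --pt "0 -0.005 0.04 0.001 -0.03" --pt "0 -0.005 0.04 0.001 -0.03" --pt "0 -0.005 0.03 0.001 -0.03" --pt "0 -0.004 0.02 0.001 -0.02"

```text
clock: 27.85
position: [0.4761, 0.1558, 0.2168]
tool_rot: [3.126, 0.049, 1.393]
force: [0.2, -0.2, -3.7]
grip_width: 0.0166
```

>>> drive_tool --pt "0 0 0.025 0 -0.01" --pt "0 0 0.03 0 -0.01" --pt "0 0 0.03 0 -0.01" --pt "0 0 0.025 -0.01 -0.006" --pt "0 0 0.012 -0.015 0" --pt "0 0 0 -0.02 0" --pt "0 0 0 0 0"

```text
clock: 28.55
position: [0.4701, 0.2857, 0.1608]
tool_rot: [3.134, 0.057, 1.362]
force: [-0.5, -0.5, -2.5]
grip_width: 0.0165
```

>>> drive_tool --pt "0 0.004 -0.004 -0.02 -0.01" --pt "0 0 0 -0.025 0" --pt "0 0 0 -0.025 0" --pt "0 0 0 -0.012 0" --pt "0 0 0 0 0"

```text
clock: 29.05
position: [0.4742, 0.2799, 0.0761]
tool_rot: [3.136, 0.06, 1.35]
force: [-0.5, -0.2, -1.7]
grip_width: 0.0164
```

```bash
python3 -c "
from h import *
theta('v')
"
```

```text
theta: [(np.float64(0.9111203247064985), 2, 0, 0.05), (np.float64(0.9076465389009852), 0, -0.004, 0.05), (np.float64(0.9066104320881391), -2, -0.004, 0.046), (np.float64(0.9003385298747224), 0, -0.004, 0.046)]
29.05 [0.4742 0.2799 0.0761] [3.136 0.06  1.35 ] [-0.5 -0.2 -1.7] [ 0.27 -0.1   0.02] 0.0164
```

View pics/thv.png

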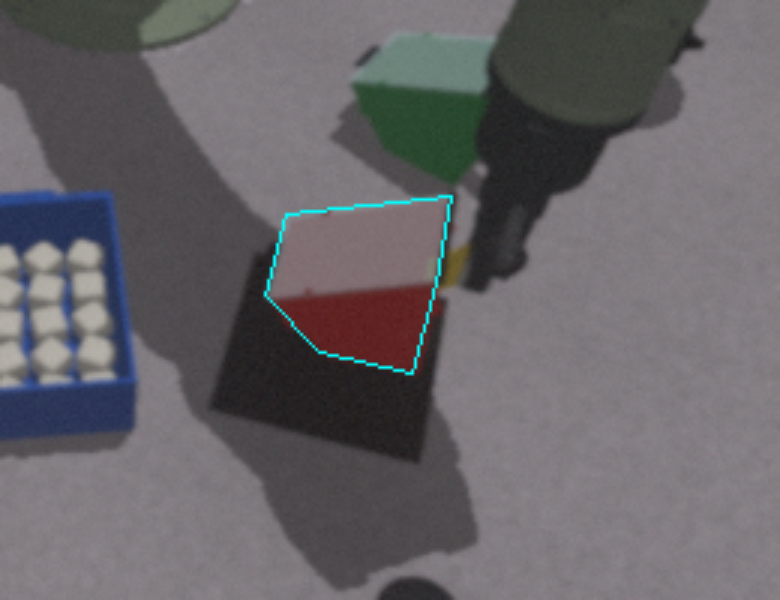

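>>> drive_tool --pt "0 0.006 -0.003 -0.008 0" --pt "0 0 0 -0.008 0" --pt "0 0 0 -0.005 0" --newtons 20

```text
clock: 29.45
position: [0.4831, 0.2782, 0.0582]
tool_rot: [3.131, 0.054, 1.35]
force: [-0.3, -0.4, -3.3]
grip_width: 0.0167
```

>>> drive_tool --pt "0 0 0 -0.004 0" --pt "0 0 0 -0.003 0"

```text
clock: 29.65
position: [0.4834, 0.2786, 0.0507]
tool_rot: [3.131, 0.053, 1.35]
force: [-0.7, 9.6, 18.7]
grip_width: 0.017
```

>>> drive_tool --pt "0 0 0 -0.001 0" --pt "24 0 0 0 0" --pt "30 0 0 0 0" --pt "60 0 0 0 0" --pt "100 0 0 0 0" --pt "100 0 0 0 0" --pt "100 0 0 0 0"

```text
clock: 30.35
position: [0.4838, 0.2797, 0.0501]
tool_rot: [3.13, 0.052, 1.35]
force: [-0.4, 0.1, 0.4]
grip_width: 0.0819
```

```bash
python3 -c "
from h import *
theta('w')
im=bot.grab_frame('wrist');cv2.imwrite('pics/wr_w.png',im[:,:,::-1])
"
```

```text
theta: None
30.35 [0.4838 0.2797 0.0501] [3.13  0.052 1.35 ] [-0.4  0.1  0.4] [ 0.12  0.   -0.03] 0.0819
```

View pics/thw.png

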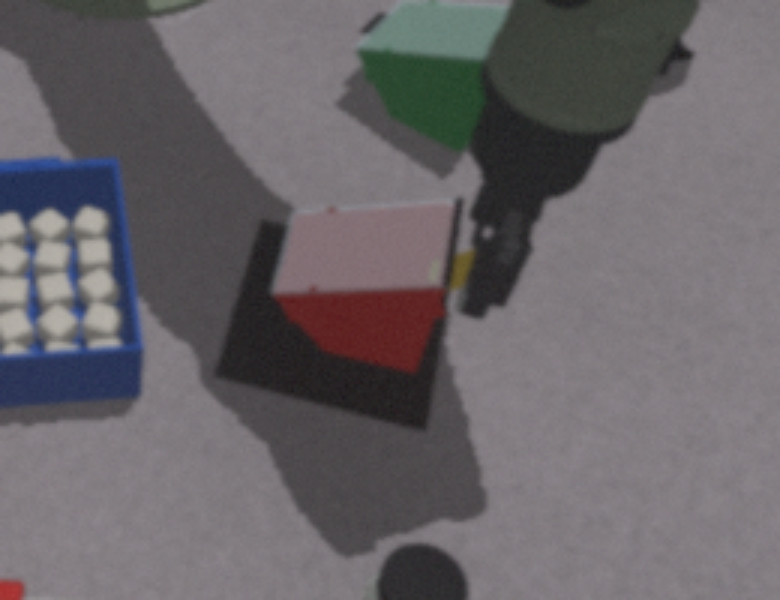

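View pics/wr_w.png

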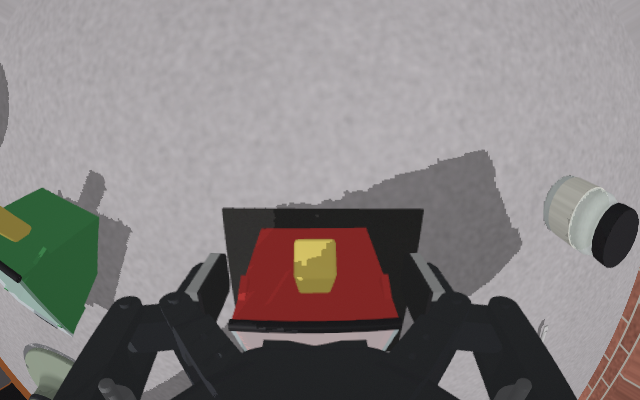

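Bin stands on the mat, released. I'll retreat straight up, then back away.

>>> drive_tool --pt "100 0 0.002 0.01 0" --pt "100 0 0.002 0.02 0" --pt "100 0 0.002 0.03 0" --pt "100 0 0.005 0.03 0" --pt "100 0 0.01 0.03 0" --pt "100 0 0.03 0.03 0" --pt "100 0 0.04 0.02 0" --pt "100 -0.02 0.04 0 0" --pt "100 -0.02 0.04 0 0" --pt "100 -0.02 0.04 0 0" --pt "100 0 0 0 0"

```text
clock: 31.6
position: [0.4197, 0.4968, 0.2368]
tool_rot: [3.129, 0.047, 1.345]
force: [0.3, -0.9, -0.7]
grip_width: 0.0853
```

```bash
python3 -c "
from h import *
for n in('scene','top'):
    im=bot.grab_frame(n);cv2.imwrite(f'pics/fin_{n}.png',im[:,:,::-1])
    print(n,[(round(d['conf'],2),d['point']) for d in bot.masks_of(n,'nut0')])
    ref={'scene':(405,216),'top':(230,213)}[n]
    d=min(bot.masks_of(n,'bin'),key=lambda d:np.hypot(*np.subtract(d['point'],ref)));globals()['m_'+n]=d['mask']
print(fit([BODY,HAND],{'scene':m_scene,'top':m_top},[.465,.21,-1.79],.003))
"
```

```text
scene [(0.6, [209.1, 234.5]), (0.6, [185.0, 235.1]), (0.59, [188.9, 261.7]), (0.46, [183.1, 244.1])]
top [(0.58, [426.1, 166.7])]
(array([ 0.4702044 ,  0.21719983, -1.79933565]), np.float64(0.12447489009368873))
```

View pics/fin_scene.png

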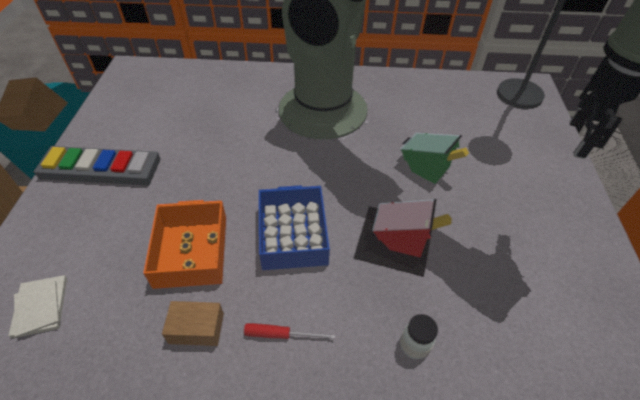

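View pics/fin_top.png

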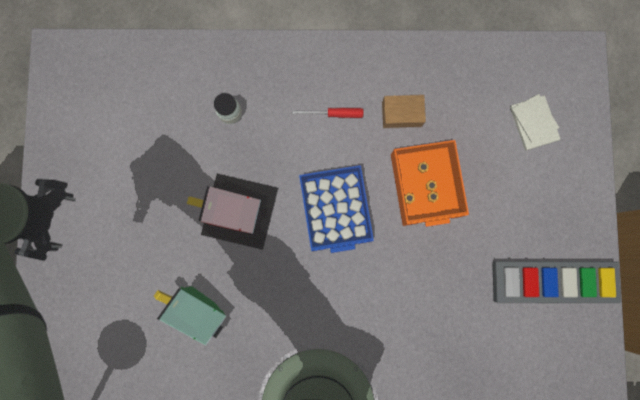

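```bash
python3 -c "
from workcell import bot
print(bot.job_done())"
```

```text
the job is handed in; nothing more can be done
None
```

The job is done and handed in at about 32 s. All four brass nuts are in the orange drawer, and the red bin stands upright on its mat with the lid shut and the gripper clear.

**How the bin was tipped:** the interface only turns the tool about the vertical. I therefore pinched the handle lightly and turned the bin in the grip by pressing its nose against the inside of the orange drawer's far wall. At about 90° nose-down I tightened the grip and backed off. The lid then swung open and the nuts fell in. To bring the bin level again I pushed its sole against the drawer's outer wall, then set it down and let go.

**Last checks:**
- **Nuts:** all four show in the orange drawer in both the scene and top pictures. The network found four in the scene view but only one in the top view.
- **Bin:** it fits at (0.470, 0.217) m, about 12 mm from where it started, with the sole wholly on the mat.
- **Everything else:** the jar, screwdriver, carton, blue drawer and green bin look unmoved in the pictures.

**What went wrong or disagreed:**
- The first grasp closed on nothing. The fingertips appeared to sit about 3 cm farther back than the stated tool point, so I went lower and gripped again.
- A first attempt to level the bin, with its front wall on the drawer's rim, stalled at about 62 N, so I changed to the outer wall.
- Wrist force peaked at about 80 N in the end-of-call readings (limit 120 N) when the nose was first wedged into the drawer. I had no separate reading for the 40 N limit on the arm and gripper body; as far as I could see, only the bin touched the drawer.

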